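# Fill the hazelnut canister with the scoop, hang up the scoop and close the lid

### The arm

A 7-joint arm with a two-finger parallel gripper is mounted at the origin on a cart in front of the work surface, level with it; the furniture and walls round the work are solid. World frame = base frame: x ahead of the robot, y to its left, z up, the work surface at z = 0. Lengths are in m, angles in rad, forces in N, time in s.
With the tool pointing down it reaches from about 0.4 to 0.875 m from the base axis. Payload 19.3 kg.
Tool frame: the origin (TCP) lies at the very end of the fingers, on their centre line; the grasp point (between the pads) lies 19 mm behind it; z points along the fingers, y is the line along which they close (so a half turn about z gives the same grasp; the last joint's range is limited). The gripper opens to 85 mm and grips with 20 to 120 N. Pads are 22 mm wide; open, the fingers measure 114 mm over their backs; the gripper's body (76 mm by 85 mm) begins 54 mm behind the grasp point. The pads swing forward as they close: fully open they stand 13 mm farther back than shut.
Start: joints at [-1.186, 0.521, -0.036, 1.599, 0.021, 1.021, -0.113], TCP at [0.275, 0.561, 0.231] pointing down, gripper open.
Joint ranges: [-2.91, 2.91], [-0.3, 2.13], [-1.5, 1.42], [0.17, 2.43], [-1.26, 4.41], [0.16, 1.93], [-2.52, 2.52]. Speed limits (rad/s): [1.89, 1.89, 2.39, 2.39, 3.01, 3.01, 3.01].

### API

Orientations are given as [roll, pitch, yaw] about the fixed x, y, z axes, in that order (R = Rz(yaw) Ry(pitch) Rx(roll)).
In Python, from workcell import bot gives the robot as it stands. The module is installed in compiled form; this text tells all that it offers.
- The arm moves only by the tool apply_moves, never from a script. Its arguments are lists of equal length, an entry for each row: "claw": the finger opening in m, from 0 to 0.0854; "xyz": the shift along the tool's x, y, z in m, a list of three; "twist": the turn, a rotation vector about the tool's x, y, z in rad, a list of three. A call has 1 to 20 rows; each row shifts and turns the commanded pose from where the row before left it, along the tool's axes as they then stand; what a row does not reach is not made up. A row lasts 1/10 s, in which the tool goes at most 50 mm and 8.59 degrees, less where a joint would pass 70% of its speed; a pose out of reach is approached as far as the arm can. A call with a gripper value outside its range is refused whole. The fingers move at their own pace and stop on an object; "force" is the grip in N (left out, the last holds). Time passes only in rows, so rows that do not move let the fingers close. It gives the time, the measured TCP pose, the force, the opening and the grip force at its end, in the units of the state.
- bot.observe(): the state, without advancing time (a new reading comes with each control period).
- bot.grab_frame(name): name is "side" or "top" or "wrist"; returns a dict with "img" (400x640x3 uint8, red, green, blue), "vfov" (degrees; the focal length in pixels is half the picture's height over the tangent of half this angle, whatever the lens; pixels are square), "cx", "cy" (the principal point, pixels), "view" (4x4, takes a point from world to camera coordinates). Camera axes: x right, y up, looking along -z (the intrinsics and any distortion apply to the point x, -y, -z); pixel columns grow to the right and rows downward; lengths in m; the calibration is good to about 2 mm. A picture is of the moment at which its call begins. There is no depth.
- bot.job_done(): hands the job in; it is judged then, once.
Trained networks look in the newest picture that a camera, given by its name, has taken for a name from the list of things; names that differ only in an ending like _2 or _b are one class to them, and where a whole thing is asked for, a point or a joint stands for the part that bears it (a point fixed in the world has none). Each returns a list of dicts, best first, with "score" (0 to 1); they miss things now and then, are a little off and sometimes report something else, mostly with a low value. They report only what shows in the picture. A call takes as long as a camera call.
- bot.find_in(camera, query): "position" ([x, y, z] in m, in world coordinates, good to about 4 mm: the middle of the surface that is visible of it).
The state is a dict: "clock": time; "qpos": joint angles; "qd": joint speeds; "joint_efforts": joint torques, N m; "position": TCP position; "tool_rot": TCP orientation; "force": force on the tool from outside, world axes, zero at the start; "moment": the same for the moment, N m; "grip_width": finger opening in m; "finger_force": force on a finger pad.
Only numpy, scipy, OpenCV 4.12 (cv2) and the standard library are available. Lean on these libraries where they do the work, as an engineer would, in place of code of your own. Each camera call takes 0.05 s, during which the arm holds its last target. There are 200 camera calls.

### The job

Take the lid off the white canister and set it aside, then use the scoop to move all the hazelnuts from the long tray into the canister; do not touch hazelnuts with the fingers while they are in the tray (one that falls on the worktop may be picked up by hand). Then hang the scoop on the utensil rail by the hook on its handle, so that the bar sits right up in the hook, and put the lid back on the upright canister, fully seated. Leave the timer, the garlic and the spice jar that stand on the worktop where they are.

Things in the scene. Friction and masses are not known exactly. Their poses are not given: they have to be found in the camera images.
- tray: long wooden nut tray, fixed, on the cooker top left of centre; length along x, +x away from the robot. Origin: centre of its underside. Inside width 92 mm (y); upright side walls 6 mm thick, top 56 mm above the origin. Hazelnuts start in the half nearer the robot (x from -100 to -15 mm); the far half starts empty
- tray_floor (a point): centre of the tray's flat floor, 8 mm above its underside; axes as the tray. The flat floor is 200 mm long; from its ends (x = +-100 mm) both end walls slope up and outwards at 60 degrees, to 48 mm above the floor at x = +-128 mm
- scoop: loose steel scoop with upright black handle, 0.16 kg; starts standing on the board. Origin: centre of the pan's underside; z up along the handle; the pan's open mouth looks along -x. Pan floor 60 mm long (lip at x = -30 mm), 2.5 mm thick, bevelled to 1 mm at the lip; 83 mm wide there; inside 72 mm wide at the back, flaring to 77 mm at the lip; side walls 30 to 34 mm high, back wall 40 mm
- scoop_grip (a point): point on the scoop's handle to grip, at scoop x = 35 mm, z = 128 mm. The handle is an upright strip behind the pan, 10 mm thick along the scoop's x (30 to 40 mm), 24 mm wide along its y, its top at z = 150 mm
- scoop_lip (a point): middle of the scoop's front lip, at the underside of the pan
- scoop_hook (a point): where the bar's centre lies when the scoop hangs: scoop x = 50, z = 77 mm; it hangs with the lip tilted down about 0.6 rad. Hook, behind the handle: a strap (underside z = 83 mm, top 88) and a 4 mm tongue hanging from it to z = 41 mm, tip flared backwards to x = 70 mm. Slot between handle and tongue 20 mm wide (x 40 to 60 mm), open downwards; the hook is 24 mm wide in y
- utensil_rail: utensil rail, fixed: a round horizontal steel bar 12 mm in diameter along its y axis, centre 165 mm above the worktop, on two posts 16 mm thick, 170 mm apart, each on a round foot of 70 mm. Origin on the worktop below the bar's middle
- utensil_rail_mid (a point): middle of the rail's bar, on its centre line; y runs along the bar, x points away from the robot
- canister: loose round white storage canister, 0.8 kg, starts on the worktop closed with its lid. Origin: centre of its underside. Outer diameter 120 mm, inner diameter 110 mm, rim 90 mm above the origin, inner floor at 6 mm
- lid: loose round wooden lid of the canister, 0.12 kg. Origin: centre of the underside of its plug (diameter 100 mm, 8 mm deep); above it a plate of diameter 124 mm from z = 8 to 16 mm, and a knob of diameter 28 mm from z = 24 to 42 mm on a thinner neck. Seated, the plate lies on the rim and the origin is 82 mm above the canister's origin. It can be stood on its plug on any flat place
- hob_board: wooden chopping board, fixed, lying on the front of the gas hob, right of centre; 220 mm (x) by 370 mm (y), 18 mm thick, origin at the centre of its underside, its top 61.5 mm above the worktop. The scoop starts on it; there is room on it for the lid
- timer: bystander: kitchen timer, 64 mm wide, 47 mm high; origin at the centre of its underside; leave it alone
- spice_jar: bystander: spice jar with screw cap, 38 mm wide, 108 mm high; origin at the centre of its underside; leave it alone
- garlic: bystander: garlic bulb, 60 mm wide, 59 mm high; origin at the centre of its underside; leave it alone
- nut1: hazelnut in its shell (origin at its centre), nearly round, 21 mm thick and 22 mm long, 12 g; it starts to roll on a slope of about 0.2 rad; 5 to 9 hazelnuts are present, the others are absent (None)
- nut2: hazelnut in its shell (origin at its centre), nearly round, 21 mm thick and 22 mm long, 12 g; it starts to roll on a slope of about 0.2 rad; 5 to 9 hazelnuts are present, the others are absent (None)
- nut3: hazelnut in its shell (origin at its centre), nearly round, 21 mm thick and 22 mm long, 12 g; it starts to roll on a slope of about 0.2 rad; 5 to 9 hazelnuts are present, the others are absent (None)
- nut4: hazelnut in its shell (origin at its centre), nearly round, 21 mm thick and 22 mm long, 12 g; it starts to roll on a slope of about 0.2 rad; 5 to 9 hazelnuts are present, the others are absent (None)
- nut5: hazelnut in its shell (origin at its centre), nearly round, 21 mm thick and 22 mm long, 12 g; it starts to roll on a slope of about 0.2 rad; 5 to 9 hazelnuts are present, the others are absent (None)
- nut6: hazelnut in its shell (origin at its centre), nearly round, 21 mm thick and 22 mm long, 12 g; it starts to roll on a slope of about 0.2 rad; 5 to 9 hazelnuts are present, the others are absent (None)
- nut7: hazelnut in its shell (origin at its centre), nearly round, 21 mm thick and 22 mm long, 12 g; it starts to roll on a slope of about 0.2 rad; 5 to 9 hazelnuts are present, the others are absent (None)
- nut8: hazelnut in its shell (origin at its centre), nearly round, 21 mm thick and 22 mm long, 12 g; it starts to roll on a slope of about 0.2 rad; 5 to 9 hazelnuts are present, the others are absent (None)
- nut9: hazelnut in its shell (origin at its centre), nearly round, 21 mm thick and 22 mm long, 12 g; it starts to roll on a slope of about 0.2 rad; 5 to 9 hazelnuts are present, the others are absent (None)

How it is judged:
On the way, in this order (a step that is already met when the one before it is completed fails the run):
1. the lid is off the canister (horizontal distance between lid and canister above 0.09 m), for 0.2 s.
2. every hazelnut present is inside the canister, below its rim (horizontal distance between each of nut1, nut2, nut3, nut4, nut5, nut6, nut7, nut8, nut9 and canister below 0.056 m and z of nut1 in the frame of canister between 0 and 0.088 m and z of nut2 in the frame of canister between 0 and 0.088 m and z of nut3 in the frame of canister between 0 and 0.088 m and z of nut4 in the frame of canister between 0 and 0.088 m and z of nut5 in the frame of canister between 0 and 0.088 m and z of nut6 in the frame of canister between 0 and 0.088 m and z of nut7 in the frame of canister between 0 and 0.088 m and z of nut8 in the frame of canister between 0 and 0.088 m and z of nut9 in the frame of canister between 0 and 0.088 m), for 0.2 s.
At the end, for the whole second after the job is handed in: Every hazelnut in the canister, below the rim; canister upright (0.1 rad), lid seated (centred within 8 mm, height within 5 mm, level within 0.08 rad); scoop hanging on the rail between the posts, hook slot point within 12 mm of the bar, handle within 0.9 rad of vertical; all at rest (all of step 2 and horizontal distance between lid and canister below 0.008 m and z of lid in the frame of canister between 0.076 and 0.087 m and angle between the z axis of lid and the z axis of canister, either way round below 0.08 rad and x of scoop_hook in the frame of utensil_rail_mid between -0.012 and 0.012 m and z of scoop_hook in the frame of utensil_rail_mid between -0.012 and 0.012 m and y of scoop_hook in the frame of utensil_rail_mid between -0.075 and 0.075 m and contact force between scoop and utensil_rail above 0.3 N and angle between scoop's own z axis and vertical below 0.9 rad and angle between canister's own z axis and vertical below 0.1 rad and linear speed of scoop below 0.05 m/s and linear speed of each of lid, canister below 0.03 m/s); the robot touches nothing.
It fails at once if the fingers touch a hazelnut that lies in the tray ((contact force between the fingers and nut1 above 0.3 N and x of nut1 in the frame of tray between -0.15 and 0.15 m and y of nut1 in the frame of tray between -0.06 and 0.06 m and z of nut1 in the frame of tray below 0.06 m) or (contact force between the fingers and nut2 above 0.3 N and x of nut2 in the frame of tray between -0.15 and 0.15 m and y of nut2 in the frame of tray between -0.06 and 0.06 m and z of nut2 in the frame of tray below 0.06 m) or (contact force between the fingers and nut3 above 0.3 N and x of nut3 in the frame of tray between -0.15 and 0.15 m and y of nut3 in the frame of tray between -0.06 and 0.06 m and z of nut3 in the frame of tray below 0.06 m) or (contact force between the fingers and nut4 above 0.3 N and x of nut4 in the frame of tray between -0.15 and 0.15 m and y of nut4 in the frame of tray between -0.06 and 0.06 m and z of nut4 in the frame of tray below 0.06 m) or (contact force between the fingers and nut5 above 0.3 N and x of nut5 in the frame of tray between -0.15 and 0.15 m and y of nut5 in the frame of tray between -0.06 and 0.06 m and z of nut5 in the frame of tray below 0.06 m) or (contact force between the fingers and nut6 above 0.3 N and x of nut6 in the frame of tray between -0.15 and 0.15 m and y of nut6 in the frame of tray between -0.06 and 0.06 m and z of nut6 in the frame of tray below 0.06 m) or (contact force between the fingers and nut7 above 0.3 N and x of nut7 in the frame of tray between -0.15 and 0.15 m and y of nut7 in the frame of tray between -0.06 and 0.06 m and z of nut7 in the frame of tray below 0.06 m) or (contact force between the fingers and nut8 above 0.3 N and x of nut8 in the frame of tray between -0.15 and 0.15 m and y of nut8 in the frame of tray between -0.06 and 0.06 m and z of nut8 in the frame of tray below 0.06 m) or (contact force between the fingers and nut9 above 0.3 N and x of nut9 in the frame of tray between -0.15 and 0.15 m and y of nut9 in the frame of tray between -0.06 and 0.06 m and z of nut9 in the frame of tray below 0.06 m)).
It fails at once if the timer, the spice jar or the garlic is pushed away or knocked over (distance of any of timer, spice_jar, garlic from where it was at the start of the episode above 0.04 m or angle between any of spice_jar, timer's own z axis and vertical above 0.6 rad).
Of nut1, nut2, nut3, nut4, nut5, nut6, nut7, nut8, nut9 only 5 to 9 are there at a start; the rules pass over those that are not, and their reading is None.
At some moment in a run one of canister, lid may be knocked a few centimetres aside while the robot is not near it.
It also fails if it takes over 210 s, if anything falls off the work surface, if the arm or the gripper's body presses on something with over 40 N, if the wrist force passes 120 N, or if a joint passes its speed limit or range.

## Working session

There is one attempt and no reset: what is moved stays moved. The work goes in short steps, Python scripts to look and compute and a tool call to move; the robot and the scene stay as the last step left them, time stands still between calls to the robot, and variables do not carry over. Pictures are saved under pics/ and viewed, at most 14 in all, crops included, and the job is handed in when it is done.

Besides the shell and the picture viewer there is one more tool, called after ">>>" as name(argument=value, ...) on one line, values as JSON. apply_moves: Moves the arm, as the interface text tells. Its arguments: {"type":"object","properties":{"claw":{"type":"array"},"xyz":{"type":"array"},"twist":{"type":"array"},"force":{"type":"number"}},"required":["claw","xyz","twist"]}

```bash
mkdir -p pics; cat > h.py <<'E'
import numpy as np, cv2
from scipy.spatial.transform import Rotation as R
from workcell import bot
def pic(cam,name,crop=None,scale=1):
    f=bot.grab_frame(cam); im=f["img"][:,:,::-1].copy()
    if crop: im=im[crop[1]:crop[3],crop[0]:crop[2]]
    if scale!=1: im=cv2.resize(im,None,fx=scale,fy=scale,interpolation=cv2.INTER_CUBIC)
    cv2.imwrite(f"pics/{name}.png",im); return f
def find(cam,qs,n=1):
    for q in qs:
        r=bot.find_in(cam,q)
        print(cam,q,[(np.round(d["position"],3).tolist(),round(d["score"],2)) for d in r[:n]])
def st():
    s=bot.observe(); print({k:np.round(s[k],3).tolist() for k in("clock","position","tool_rot","force","grip_width","finger_force","qpos")})
    return s
E
python3 - <<'E'
from h import *
s=st()
for c in("top","side"):
    f=pic(c,c+"0"); print(c,f["vfov"],np.round(np.linalg.inv(f["view"]),3).tolist())
    find(c,["tray","scoop","scoop_grip","utensil_rail","utensil_rail_mid","canister","lid","hob_board","timer","spice_jar","garlic"])
    find(c,["nut1"],9)
E
```

```text
{'clock': 0.0, 'position': [0.274, 0.561, 0.231], 'tool_rot': [-3.14, 0.0, 2.687], 'force': [0.108, -0.143, 0.18], 'grip_width': 0.085, 'finger_force': 0.0, 'qpos': [-1.186, 0.522, -0.036, 1.6, 0.021, 1.021, -0.113]}
top 45.946588766577484 [[-0.021, 0.994, -0.106, 0.39], [-1.0, -0.023, -0.015, 0.046], [-0.018, 0.105, 0.994, 1.443], [0.0, 0.0, 0.0, 1.0]]
top tray [([0.499, 0.354, 0.011], 0.87)]
top scoop [([0.483, -0.156, 0.061], 0.73)]
top scoop_grip [([0.479, -0.151, 0.065], 0.68)]
top utensil_rail [([0.665, 0.106, 0.009], 0.71)]
top utensil_rail_mid [([0.668, 0.112, 0.012], 0.68)]
top canister [([0.512, 0.295, 0.028], 0.51)]
top lid [([0.489, 0.059, 0.103], 0.82)]
top hob_board [([0.468, -0.28, 0.065], 0.57)]
top timer [([0.579, 0.225, 0.038], 0.9)]
top spice_jar [([0.596, -0.036, 0.11], 0.75)]
top garlic [([0.676, 0.288, 0.041], 0.51)]
top nut1 [([0.448, 0.291, 0.03], 0.43), ([0.467, 0.247, 0.031], 0.39), ([0.459, 0.313, 0.024], 0.39)]
side 42.876914458044844 [[-0.975, 0.086, -0.205, 0.281], [-0.222, -0.357, 0.907, 1.211], [0.005, 0.93, 0.367, 0.586], [0.0, 0.0, 0.0, 1.0]]
side tray [([0.491, -0.142, 0.093], 0.64)]
side scoop [([0.491, -0.139, 0.087], 0.77)]
side scoop_grip [([0.49, -0.143, 0.091], 0.59)]
side utensil_rail [([0.655, 0.19, 0.048], 0.97)]
side utensil_rail_mid []
side canister [([0.476, 0.107, 0.049], 0.85)]
side lid [([0.482, 0.072, 0.099], 0.71)]
side hob_board [([0.432, -0.224, 0.062], 0.92)]
side timer [([0.574, 0.248, 0.032], 0.71)]
side spice_jar [([0.596, -0.022, 0.059], 0.98)]
side garlic [([0.673, 0.311, 0.034], 0.75)]
side nut1 [([0.5, 0.25, 0.027], 0.55), ([0.466, 0.262, 0.024], 0.51), ([0.508, 0.304, 0.03], 0.4), ([0.655, 0.193, 0.043], 0.27)]
```

View pics/top0.png

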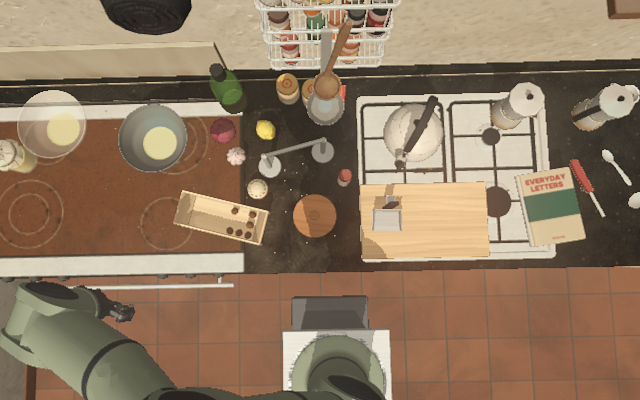

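View pics/side0.png

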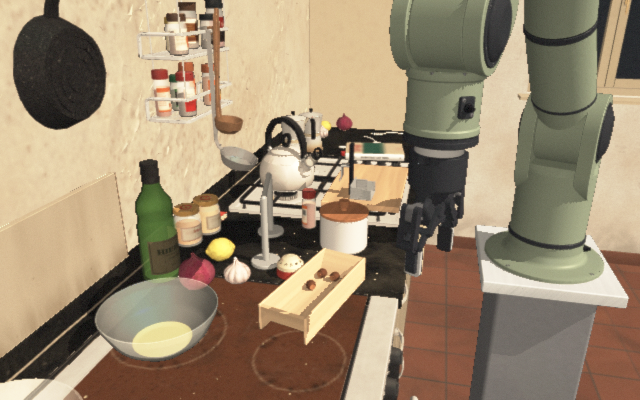

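```bash
cat >> h.py <<'E'
def px2w(f,u,v,z):
    F=200/np.tan(np.radians(f["vfov"])/2); M=np.linalg.inv(f["view"])
    d=M[:3,:3]@np.array([(u-f["cx"])/F,-(v-f["cy"])/F,-1]); o=M[:3,3]
    return o+d*(z-o[2])/d[2]
def w2px(f,p):
    F=200/np.tan(np.radians(f["vfov"])/2); c=f["view"][:3,:3]@np.array(p)+f["view"][:3,3]
    return np.array([f["cx"]+F*c[0]/-c[2],f["cy"]-F*c[1]/-c[2]])
E
python3 - <<'E'
from h import *
f=pic("top","top1",(170,120,410,270),3.33)
print(f["cx"],f["cy"])
E
```

```text
309.80706883114783 198.75701790014207
```

View pics/top1.png

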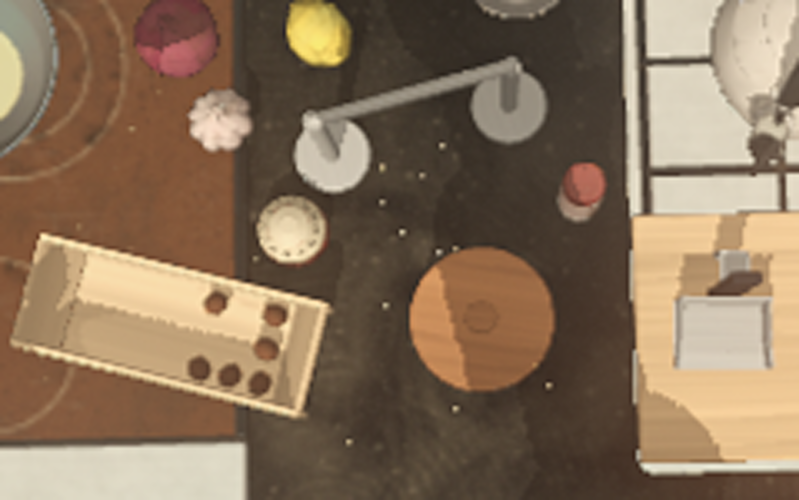

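```bash
python3 - <<'E'
from h import *
f=bot.grab_frame("top")
def c(u,v,z): return np.round(px2w(f,u/3.333+170,v/3.333+120,z),4)
for zt in(.056,.064):
  P=[c(*p,zt) for p in((40,235),(330,305),(302,417),(12,347))]
  print("tray",P,"ctr",np.mean(P,0)); 
  a=P[0]-P[1];b=P[3]-P[2];w=P[0]-P[3]
  print(np.hypot(*a[:2]),np.hypot(*b[:2]),np.hypot(*w[:2]),np.degrees([np.arctan2(a[1],a[0]),np.arctan2(b[1],b[0])]))
print("lid",c(482,319,.098),c(481,317,.124))
L,Rr=c(313,120,.17),c(515,65,.17);d=L-Rr
print("rail",L,Rr,(L+Rr)/2,np.hypot(*d[:2]),np.degrees(np.arctan2(d[1],d[0])))
L,Rr=c(333,155,.008),c(509,105,.008);d=L-Rr
print("feet",L,Rr,(L+Rr)/2,np.hypot(*d[:2]),np.degrees(np.arctan2(d[1],d[0])))
print("lip",c(674,367,.0625),c(770,368,.0625),"back",c(680,297,.101),c(770,297,.101))
print("handle top",c(750,277,.2115),"hook",c(733,262,.147))
print("board",c(635,215,.0615),c(640,463,.0615))
E
```

```text
tray [array([0.5708, 0.447 , 0.056 ]), array([0.5022, 0.1885, 0.056 ]), array([0.404 , 0.2143, 0.056 ]), array([0.4713, 0.4712, 0.056 ])] ctr [0.487075 0.33025  0.056   ]
0.2674475836495817 0.2655690117464762 0.10240063476365757 [75.13758226 75.3201284 ]
tray [array([0.5698, 0.4447, 0.064 ]), array([0.5016, 0.1876, 0.064 ]), array([0.4039, 0.2134, 0.064 ]), array([0.4709, 0.4688, 0.064 ])] ctr [0.48655  0.328625 0.064   ]
0.2659918231825933 0.26404196636141003 0.10179400768218136 [75.14351006 75.30061618]
lid [0.4838 0.0539 0.098 ] [0.4837 0.0545 0.124 ]
rail [0.646  0.1888 0.17  ] [0.6879 0.0215 0.17  ] [0.66695 0.10515 0.17   ] 0.17246709831153303 104.06041550116251
feet [0.6453 0.1889 0.008 ] [0.6882 0.0249 0.008 ] [0.66675 0.1069  0.008  ] 0.16951817011754228 104.65926644942785
lip [ 0.4404 -0.1128  0.0625] [ 0.4377 -0.1964  0.0625] back [ 0.4986 -0.1156  0.101 ] [ 0.4968 -0.1922  0.101 ]
handle top [ 0.5041 -0.1577  0.2115] hook [ 0.5228 -0.1548  0.147 ]
board [ 0.5754 -0.0833  0.0615] [ 0.3578 -0.0805  0.0615]
```

```bash
cat >> h.py <<'E'
def Td(yaw,tilt=0):
    "tool rotation: tool y along heading yaw, z down; tilt>0 = hand leans toward -heading (lip down)"
    h=np.array([np.cos(yaw),np.sin(yaw),0]); z=-np.cos(tilt)*np.array([0,0,1.])+np.sin(tilt)*h
    y=np.cos(tilt)*h+np.sin(tilt)*np.array([0,0,1.]); return np.array([np.cross(y,z),y,z]).T
def go(p,Rt=None,p0=None,R0=None):
    "straight shift in tool axes; then twist"
    s=bot.observe(); p0=s["position"] if p0 is None else p0; R0=R.from_euler("xyz",s["tool_rot"]).as_matrix() if R0 is None else R0
    d=R0.T@(np.array(p)-p0); print("shift",np.round(d,4).tolist(),"len",round(np.linalg.norm(d),3))
    if Rt is not None:
        w=R.from_matrix(R0.T@Rt).as_rotvec(); print("twist",np.round(w,4).tolist())
def screw(p,Rt,n,p0=None,R0=None):
    from scipy.linalg import logm,expm
    s=bot.observe(); p0=s["position"] if p0 is None else p0; R0=R.from_euler("xyz",s["tool_rot"]).as_matrix() if R0 is None else R0
    A=np.eye(4);A[:3,:3]=R0;A[:3,3]=p0;B=np.eye(4);B[:3,:3]=Rt;B[:3,3]=p
    T=expm(np.real(logm(np.linalg.inv(A)@B))/n); print(n,"x v",np.round(T[:3,3],5).tolist(),"w",np.round(R.from_matrix(T[:3,:3]).as_rotvec(),5).tolist())
E
python3 - <<'E'
from h import *
go([.484,.054,.23],Td(np.radians(6)))
E
```

```text
shift [-0.4111, -0.3638, 0.0013] len 0.549
twist [-0.0001, 0.0001, 1.0112]
```

>>> apply_moves(claw=[0.085,0.085,0.085,0.085,0.085,0.085,0.085,0.085,0.085,0.085,0.085,0.085,0.085,0.085,0.085,0.085,0.085,0.085,0.085,0.085], xyz=[[-0.0205,-0.0182,0],[-0.0205,-0.0182,0],[-0.0205,-0.0182,0],[-0.0205,-0.0182,0],[-0.0205,-0.0182,0],[-0.0205,-0.0182,0],[-0.0205,-0.0182,0],[-0.0205,-0.0182,0],[-0.0205,-0.0182,0],[-0.0205,-0.0182,0],[-0.0205,-0.0182,0],[-0.0205,-0.0182,0],[-0.0205,-0.0182,0],[-0.0205,-0.0182,0],[-0.0205,-0.0182,0],[-0.0205,-0.0182,0],[-0.0205,-0.0182,0],[-0.0205,-0.0182,0],[-0.0205,-0.0182,0],[-0.0205,-0.0182,0]], twist=[[0,0,0],[0,0,0],[0,0,0],[0,0,0],[0,0,0],[0,0,0],[0,0,0],[0,0,0],[0,0,0],[0,0,0],[0,0,0],[0,0,0],[0,0,0],[0,0,0],[0,0,0],[0,0,0],[0,0,0],[0,0,0],[0,0,0],[0,0,0]])

```text
clock: 3.4
position: [0.4833, 0.0533, 0.2315]
tool_rot: [3.141, 0.0, 2.687]
force: [-0.4, -0.1, -0.4]
grip_width: 0.0846
finger_force: 0.0
```

>>> apply_moves(claw=[0.085,0.085,0.085,0.085,0.085,0.085,0.085,0.085,0.085,0.085,0.085,0.085], xyz=[[0,0,0],[0,0,0],[0,0,0],[0,0,0],[0,0,0],[0,0,0],[0,0,0],[0,0,0],[0,0,0],[0,0,0],[0,0,0],[0,0,0]], twist=[[0,0,0.1],[0,0,0.1],[0,0,0.1],[0,0,0.1],[0,0,0.1],[0,0,0.1],[0,0,0.1],[0,0,0.1],[0,0,0.1],[0,0,0.1],[0,0,0],[0,0,0]])

```text
clock: 4.6
position: [0.483, 0.0545, 0.2314]
tool_rot: [3.141, 0.0, 1.69]
force: [-0.4, -0.1, -0.6]
grip_width: 0.0853
finger_force: 0.0
```

```bash
python3 - <<'E'
from h import *
s=st(); f=pic("wrist","w1"); M=np.linalg.inv(f["view"]); print(np.round(M,3).tolist())
find("wrist",["lid","canister"]); print(w2px(f,[.484,.054,.124]),w2px(f,[.484,.054,.098]))
find("side",["lid"]);find("top",["lid"])
go([.484,.054,.101],Td(np.radians(6)))
E
```

```text
{'clock': 4.6, 'position': [0.483, 0.054, 0.231], 'tool_rot': [3.141, 0.0, 1.69], 'force': [-0.431, -0.066, -0.571], 'grip_width': 0.085, 'finger_force': 0.0, 'qpos': [-0.516, 0.316, 0.353, 1.97, -0.14, 0.878, 0.03]}
[[0.993, -0.114, -0.034, 0.474], [0.119, 0.952, 0.282, 0.126], [0.001, -0.284, 0.959, 0.375], [0.0, 0.0, 0.0, 1.0]]
wrist lid [([0.485, 0.059, 0.098], 0.98)]
wrist canister []
[321.76450038 201.34692046] [321.65794969 193.26826053]
side lid [([0.482, 0.072, 0.099], 0.71)]
top lid [([0.487, 0.059, 0.101], 0.55)]
shift [-0.0004, 0.001, 0.1303] len 0.13
twist [0.0, -0.0, 0.0122]
```

View pics/w1.png

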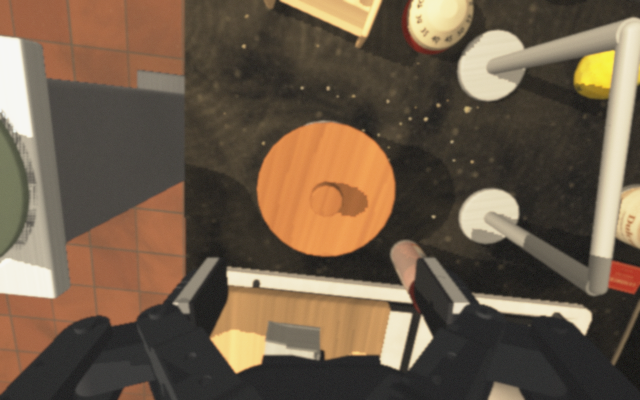

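>>> apply_moves(claw=[0.085,0.085,0.085,0.085,0.085,0.085,0.085,0.028,0.015,0.015,0.015,0.015,0.015,0.015,0.015], xyz=[[0.002,0.004,0.02],[0,0,0.03],[0,0,0.03],[0,0,0.03],[0,0,0.015],[0,0,0.005],[0,0,0],[0,0,0],[0,0,0],[0,0,0],[0,0,0],[0,0,0],[0,0,0],[0,0,0],[0,0,0]], twist=[[0,0,0],[0,0,0],[0,0,0],[0,0,0],[0,0,0],[0,0,0],[0,0,0],[0,0,0],[0,0,0],[0,0,0],[0,0,0],[0,0,0],[0,0,0],[0,0,0],[0,0,0]], force=40)

```text
clock: 6.35
position: [0.4869, 0.0569, 0.1019]
tool_rot: [3.141, -0.0, 1.687]
force: [-2.2, 0.1, 11.3]
grip_width: 0.0266
finger_force: 38.6
```

>>> apply_moves(claw=[0.015,0.015,0.015,0.015,0.015,0.015,0.015,0.015,0.015,0.015,0.015,0.015,0.015,0.015,0.015,0.015,0.015,0.015,0.015,0.015], xyz=[[0,0,-0.01],[0,0,-0.026],[0,0,-0.03],[0,0,-0.03],[0,0,-0.03],[0,0,-0.03],[-0.0264,-0.0057,0],[-0.0264,-0.0057,0],[-0.0264,-0.0057,0],[-0.0264,-0.0057,0],[-0.0264,-0.0057,0],[-0.0264,-0.0057,0],[-0.0264,-0.0057,0],[-0.0264,-0.0057,0],[-0.0264,-0.0057,0],[-0.0264,-0.0057,0],[-0.0264,-0.0057,0],[-0.0264,-0.0057,0],[-0.0264,-0.0057,0],[-0.0264,-0.0057,0]], twist=[[0,0,0],[0,0,0],[0,0,0],[0,0,0],[0,0,0],[0,0,0],[0,0,0],[0,0,0],[0,0,0],[0,0,0],[0,0,0],[0,0,0],[0,0,0],[0,0,0],[0,0,0],[0,0,0],[0,0,0],[0,0,0],[0,0,0],[0,0,0]])

```text
clock: 8.35
position: [0.4498, -0.3206, 0.258]
tool_rot: [3.141, 0.0, 1.687]
force: [0.2, 0.4, -1.5]
grip_width: 0.0264
finger_force: 39.7
```

>>> apply_moves(claw=[0.015,0.015,0.015,0.015,0.015,0.015,0.015,0.015,0.015,0.015,0.015], xyz=[[0,0,0.02],[0,0,0.03],[0,0,0.03],[0,0,0.03],[0,0,0.03],[0,0,0.015],[0,0,0.01],[0,0,0.005],[0,0,0.003],[0,0,0.002],[0,0,0]], twist=[[0,0,0],[0,0,0],[0,0,0],[0,0,0],[0,0,0],[0,0,0],[0,0,0],[0,0,0],[0,0,0],[0,0,0],[0,0,0]])

```text
clock: 9.45
position: [0.4504, -0.3197, 0.0827]
tool_rot: [3.141, 0.0, 1.687]
force: [-0.0, -0.3, -1.5]
grip_width: 0.0268
finger_force: 39.7
```

>>> apply_moves(claw=[0.015,0.015,0.015,0.04,0.07,0.085,0.085,0.085,0.085,0.085,0.085,0.085,0.085,0.085,0.085,0.085,0.085,0.085,0.085,0.085], xyz=[[0,0,0.0015],[0,0,0.0005],[0,0,0],[0,0,0],[0,0,0],[0,0,0],[0,0,-0.015],[0,0,-0.035],[0,0,-0.04],[0,0,-0.04],[0,0,-0.04],[0,0,0],[0.026,0.012,0],[0.026,0.012,0],[0.026,0.012,0],[0.026,0.012,0],[0.026,0.012,0],[0.026,0.012,0],[0,0,0],[0,0,0]], twist=[[0,0,0],[0,0,0],[0,0,0],[0,0,0],[0,0,0],[0,0,0],[0,0,0],[0,0,0],[0,0,0],[0,0,0],[0,0,0],[0,0,0],[0,0,0],[0,0,0],[0,0,0],[0,0,0],[0,0,0],[0,0,0],[0,0,0.075],[0,0,0.075]])

```text
clock: 11.45
position: [0.5038, -0.1554, 0.2501]
tool_rot: [-3.141, -0.0, 1.535]
force: [-0.3, 0.7, -0.5]
grip_width: 0.0854
finger_force: 0.0
```

```bash
python3 - <<'E'
from h import *
s=st(); f=pic("wrist","w2"); print(f["vfov"])
find("wrist",["scoop","scoop_grip","scoop_lip","lid"])
for p in([.504,-.155,.2115],[.439,-.1132,.0615],[.4375,-.196,.0615]): print(w2px(f,p))
E
```

```text
{'clock': 11.45, 'position': [0.504, -0.155, 0.25], 'tool_rot': [-3.141, -0.0, 1.535], 'force': [-0.281, 0.688, -0.473], 'grip_width': 0.085, 'finger_force': 0.0, 'qpos': [-0.195, 0.382, 0.506, 1.854, -0.222, 0.962, 0.373]}
64.12580988549382
wrist scoop [([0.485, -0.15, 0.065], 0.82)]
wrist scoop_grip [([0.48, -0.154, 0.067], 0.86)]
wrist scoop_lip [([0.482, -0.148, 0.063], 0.96)]
wrist lid [([0.454, -0.313, 0.08], 0.6)]
[320.73639715 231.29178762]
[255.92219228 141.46437983]
[261.5472324  217.89237845]
```

View pics/w2.png

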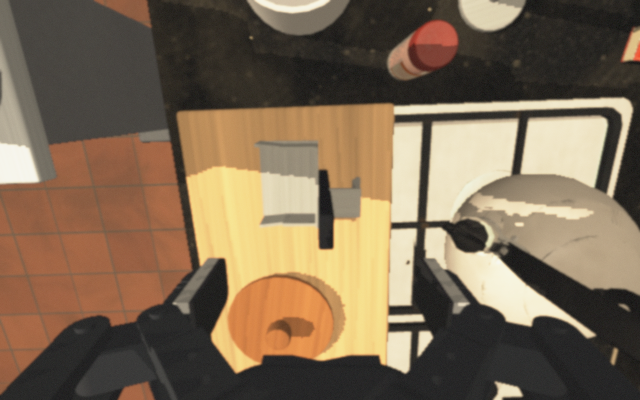

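>>> apply_moves(claw=[0.085,0.085,0.085,0.085,0.085,0.085,0.05,0.02,0.003,0.003,0.003,0.003,0.003,0.003], xyz=[[0,0.002,0.01],[0,0,0.02],[0,0,0.02],[0,0,0.02],[0,0,0.0095],[0,0,0],[0,0,0],[0,0,0],[0,0,0],[0,0,0],[0,0,0],[0,0,0],[0,0,0],[0,0,0]], twist=[[0,0,0],[0,0,0],[0,0,0],[0,0,0],[0,0,0],[0,0,0],[0,0,0],[0,0,0],[0,0,0],[0,0,0],[0,0,0],[0,0,0],[0,0,0],[0,0,0]], force=80)

```text
clock: 13.1
position: [0.5059, -0.1564, 0.171]
tool_rot: [3.141, 0.0, 1.537]
force: [0.7, -0.4, 4.8]
grip_width: 0.0094
finger_force: 78.2
```

```bash
python3 - <<'E'
from h import *
s=st(); f=pic("wrist","w3",(160,60,460,285),2.6)
Rt=R.from_euler("xyz",s["tool_rot"]).as_matrix()
# nominal scoop corners: tool y= scoop x, tool x=+scoop y?, z down
def S(x,y,z): return np.array(s["position"])+Rt@np.array([y,x-.035,.109-z])
for n,p in dict(lipL=(-.030,.0415,0),lipR=(-.030,-.0415,0),wallL=(-.03,.0415,.03),wallR=(-.03,-.0415,.03)).items(): print(n,w2px(f,S(*p)), (w2px(f,S(*p))-[160,60])*2.6)
E
```

```text
{'clock': 13.1, 'position': [0.506, -0.156, 0.171], 'tool_rot': [3.141, 0.0, 1.537], 'force': [0.738, -0.394, 4.783], 'grip_width': 0.009, 'finger_force': 78.238, 'qpos': [-0.145, 0.49, 0.453, 1.929, -0.295, 0.788, 0.438]}
lipL [237.67059713 149.24557676] [201.94355254 232.03849957]
lipR [244.79476714 246.62913327] [220.46639456 485.23574651]
wallL [226.90380042 154.49925888] [173.9498811  245.69807309]
wallR [235.89945768 262.79686586] [197.33858998 527.27185125]
```

View pics/w3.png

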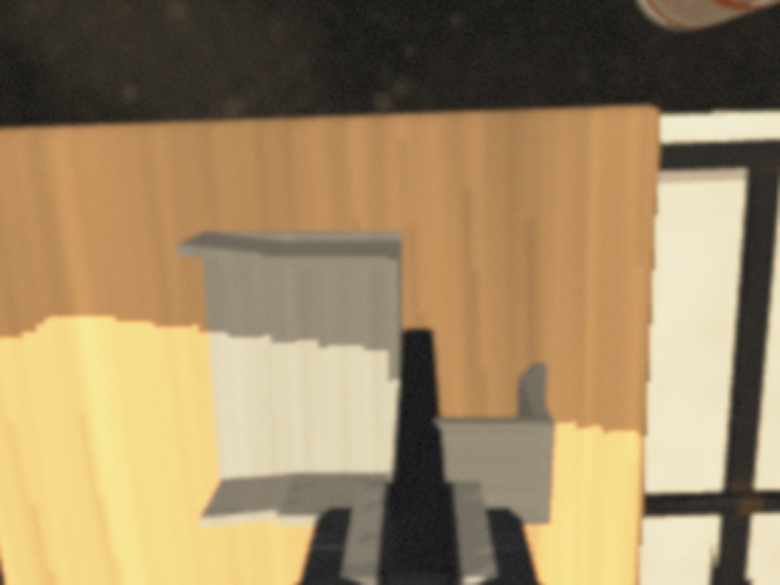

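>>> apply_moves(claw=[0.003,0.003,0.003,0.003,0.003,0.003,0.003,0.003,0.003,0.003,0.003,0.003,0.003,0.003,0.003,0.003,0.003,0.003,0.003,0.003], xyz=[[0,0,-0.01],[0,0,-0.03],[0,0,-0.04],[0,0,-0.04],[0,0,-0.01],[0.015,-0.001,0],[0.037,-0.001,0],[0.037,-0.001,0],[0.037,-0.001,0],[0.037,-0.001,0],[0.037,-0.001,0],[0.037,-0.001,0],[0.037,-0.001,0],[0.037,-0.001,0],[0.037,-0.001,0],[0.037,-0.001,0],[0.037,-0.001,0],[0.037,-0.001,0],[0.037,-0.001,0],[0.037,-0.001,0]], twist=[[0,0,0],[0,0,0],[0,0,0],[0,0,0],[0,0,0],[0,0,0],[0,0,0],[0,0,0],[0,0,0],[0,0,0],[0,0,0],[0,0,0],[0,0,0],[0,0,0],[0,0,0],[0,0,0],[0,0,0],[0,0,0],[0,0,0],[0,0,0]])

```text
clock: 15.15
position: [0.5083, 0.3781, 0.3003]
tool_rot: [-3.141, 0.001, 1.537]
force: [1.2, 0.3, -1.2]
grip_width: 0.0089
finger_force: 78.2
```

>>> apply_moves(claw=[0.003,0.003,0.003,0.003,0.003,0.003,0.003,0.003,0.003,0.003,0.003,0.003,0.003,0.003,0.003], xyz=[[0,0,0],[0,0,0],[0,0,0],[0,0,0],[0,0,0],[0,0,0],[0,0,0],[0,0,0],[0,0,0],[0,0,0],[0,0,0],[0,0,0],[0,0,0],[0,0,0],[0,0,0]], twist=[[0,0,-0.096],[0,0,-0.096],[0,0,-0.096],[0,0,-0.096],[0,0,-0.096],[0,0,-0.096],[0,0,-0.096],[0,0,-0.096],[0,0,-0.096],[0,0,-0.096],[0,0,-0.096],[0,0,-0.096],[0,0,-0.096],[0,0,-0.096],[0,0,0]])

```text
clock: 16.65
position: [0.5086, 0.3765, 0.3004]
tool_rot: [-3.141, -0.001, 2.882]
force: [-0.4, -0.8, -0.9]
grip_width: 0.009
finger_force: 78.3
```

```bash
cat >> h.py <<'E'
TR=np.radians(75.2); TC=np.array([.487,.330])
def tray(x,y,z,C=TC,a=TR): return np.array([C[0]+x*np.cos(a)-y*np.sin(a),C[1]+x*np.sin(a)+y*np.cos(a),z])
E
python3 - <<'E'
from h import *
s=st(); f=pic("wrist","w4"); np.save("w4v.npy",f["view"]); print(f["cx"],f["cy"])
for x,y in((-.128,.052),(-.128,-.052),(.128,.052),(.128,-.052)): print(w2px(f,tray(x,y,.056)))
go(tray(.075,0,.30),Td(TR))
find("wrist",["nut1"],9)
E
```

```text
{'clock': 16.65, 'position': [0.509, 0.376, 0.3], 'tool_rot': [-3.141, -0.001, 2.882], 'force': [-0.436, -0.794, -0.865], 'grip_width': 0.009, 'finger_force': 78.308, 'qpos': [-0.756, 0.476, 0.037, 1.495, -0.018, 1.173, 0.596]}
320.74158435273483 203.45772397698275
[168.95036128 118.70158906]
[180.13115962 203.63270707]
[387.08181114 118.55583677]
[382.27067459 203.48107357]
shift [0.0092, 0.0244, 0.0004] len 0.026
twist [-0.0008, -0.0006, -0.0047]
wrist nut1 [([0.498, 0.243, 0.028], 0.79), ([0.466, 0.251, 0.032], 0.7), ([0.443, 0.283, 0.026], 0.63), ([0.663, 0.167, 0.01], 0.6), ([0.438, 0.254, 0.028], 0.57), ([0.453, 0.314, 0.03], 0.5)]
```

View pics/w4.png

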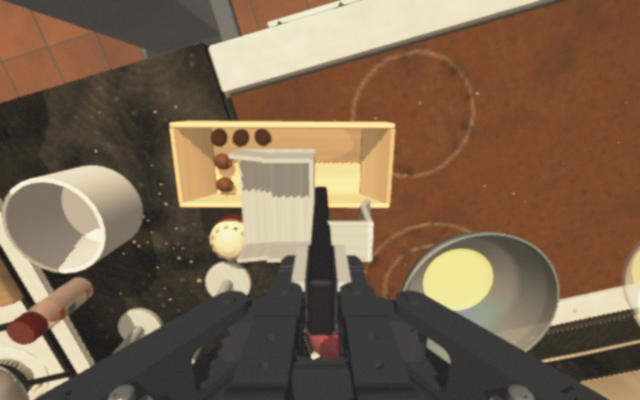

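```bash
sed -i 's/^TR=.*/TR=np.radians(75.2); TC=np.array([.491,.332])/' h.py
python3 - <<'E'
from h import *
go(tray(.075,0,.172),Td(TR))
E
```

```text
shift [0.0058, 0.0274, 0.1285] len 0.131
twist [-0.0007, -0.0005, -0.0056]
```

>>> apply_moves(claw=[0.003,0.003,0.003,0.003,0.003,0.003,0.003,0.003], xyz=[[0.002,0.009,0],[0.002,0.009,0],[0.002,0.0095,0],[0,0,0.03],[0,0,0.04],[0,0,0.04],[0,0,0.0185],[0,0,0]], twist=[[0,0,-0.006],[0,0,0],[0,0,0],[0,0,0],[0,0,0],[0,0,0],[0,0,0],[0,0,0]])

```text
clock: 17.55
position: [0.5087, 0.4049, 0.1694]
tool_rot: [-3.138, -0.003, 2.887]
force: [-0.5, -0.4, -1.5]
grip_width: 0.009
finger_force: 78.2
```

```bash
python3 - <<'E'
from h import *
s=st(); f=pic("wrist","w5",(60,30,460,330),2)
for x,y in((-.128,.052),(-.128,-.052),(.128,.052),(.128,-.052),(0,.046),(.06,-.046)): print(x,y,(w2px(f,tray(x,y,.056))-[60,30])*2)
E
```

```text
{'clock': 17.55, 'position': [0.509, 0.405, 0.169], 'tool_rot': [-3.138, -0.003, 2.887], 'force': [-0.543, -0.36, -1.544], 'grip_width': 0.009, 'finger_force': 78.238, 'qpos': [-0.777, 0.629, 0.022, 1.583, -0.016, 0.934, 0.566]}
-0.128 0.052 [ 10.64121647 213.19508209]
-0.128 -0.052 [ 63.03149127 452.99307486]
0.128 0.052 [658.00301413 215.98861875]
0.128 -0.052 [642.78025665 455.74045465]
0 0.046 [335.32849323 229.93475196]
0.06 -0.046 [488.52483487 442.54793293]
```

View pics/w5.png

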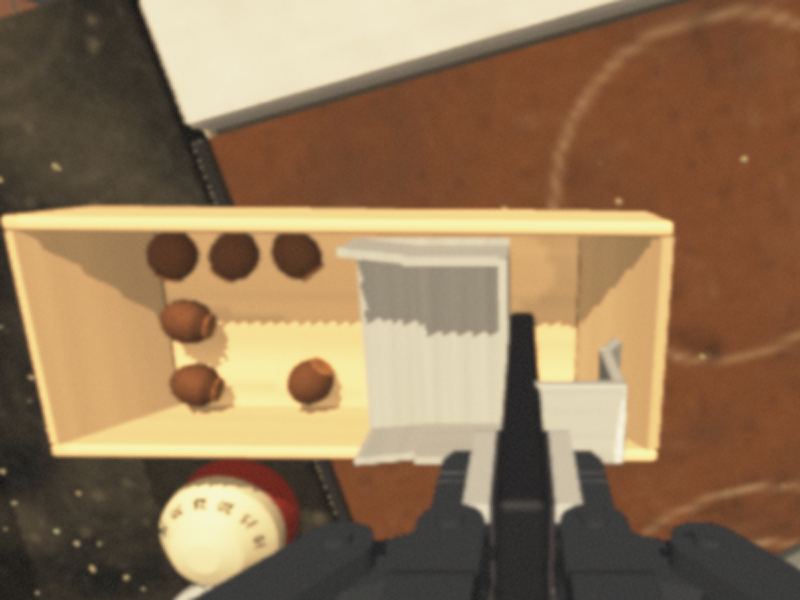

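```bash
cat >> h.py <<'E'
def scoop(s,x,y,z):
    Rt=R.from_euler("xyz",s["tool_rot"]).as_matrix(); return np.array(s["position"])+Rt@np.array([y,x-.035,.1095-z])
def traycoord(p):
    d=np.array(p[:2])-TC; return np.array([d[0]*np.cos(TR)+d[1]*np.sin(TR),-d[0]*np.sin(TR)+d[1]*np.cos(TR),p[2]])
E
python3 - <<'E'
from h import *
s=st(); f=bot.grab_frame("wrist")
for q in((-.03,.0385,.0025),(-.03,-.0385,.0025),(-.03,.0415,.03),(-.03,-.0415,.03)):
  p=scoop(s,*q); print(np.round(traycoord(p),4),(w2px(f,p)-[60,30])*2)
print(traycoord(s["position"]))
for x,y in((.01,.052),(.01,-.052),(.01,.046),(.01,-.046)): print(x,y,(w2px(f,tray(x,y,.056))-[60,30])*2)
E
```

```text
{'clock': 17.6, 'position': [0.51, 0.405, 0.172], 'tool_rot': [-3.14, -0.001, 2.887], 'force': [-0.576, 0.296, -1.36], 'grip_width': 0.009, 'finger_force': 78.24, 'qpos': [-0.777, 0.627, 0.022, 1.581, -0.016, 0.935, 0.566]}
[0.0105 0.0392 0.0647] [355.94391754 247.28325988]
[ 0.0107 -0.0378  0.0646] [369.31999476 428.98221391]
[0.0105 0.0421 0.0922] [335.79043933 249.39869785]
[ 0.0108 -0.0409  0.0921] [353.6472406  465.35995283]
[0.07575964 0.00080289 0.17152111]
0.01 0.052 [357.94962484 211.99911849]
0.01 -0.052 [374.10092487 450.51967398]
0.01 0.046 [358.98307963 227.26106091]
0.01 -0.046 [373.26132534 438.12056394]
```

```bash
sed -i 's/^TR=.*/TR=np.radians(75.2); TC=np.array([.493,.3315])/' h.py
```

>>> apply_moves(claw=[0.003,0.003,0.003,0.003,0.003,0.003,0.003], xyz=[[-0.0025,0,0],[0,0,0.015],[0,0,0.015],[0,0,0.01],[0,0,0.007],[0,0,0.002],[0,0,0]], twist=[[0,0,0],[0,0,0],[0,0,0],[0,0,0],[0,0,0],[0,0,0],[0,0,0]])

```text
clock: 18.35
position: [0.5124, 0.4043, 0.123]
tool_rot: [-3.141, -0.0, 2.887]
force: [0.4, 0.4, -2.3]
grip_width: 0.0095
finger_force: 78.3
```

>>> apply_moves(claw=[0.003,0.003,0.003,0.003,0.003,0.003], xyz=[[0,0,0.002],[0,0,0.001],[0,0,0.001],[0,0,0.001],[0,0,0],[0,0,0]], twist=[[0,0,0],[0,0,0],[0,0,0],[0,0,0],[0,0,0],[0,0,0]])

```text
clock: 18.95
position: [0.5129, 0.4052, 0.1198]
tool_rot: [3.139, 0.001, 2.887]
force: [-1.1, 1.4, 13.6]
grip_width: 0.0089
finger_force: 80.5
```

```bash
python3 - <<'E'
from h import *
s=st(); f=pic("wrist","w6",(60,30,460,330),2)
print(traycoord(s["position"]))
E
```

```text
{'clock': 18.95, 'position': [0.513, 0.405, 0.12], 'tool_rot': [3.139, 0.001, 2.887], 'force': [-1.073, 1.351, 13.647], 'grip_width': 0.009, 'finger_force': 80.548, 'qpos': [-0.77, 0.69, 0.018, 1.613, -0.015, 0.836, 0.57]}
[ 0.07632556 -0.00045002  0.11979889]
```

View pics/w6.png

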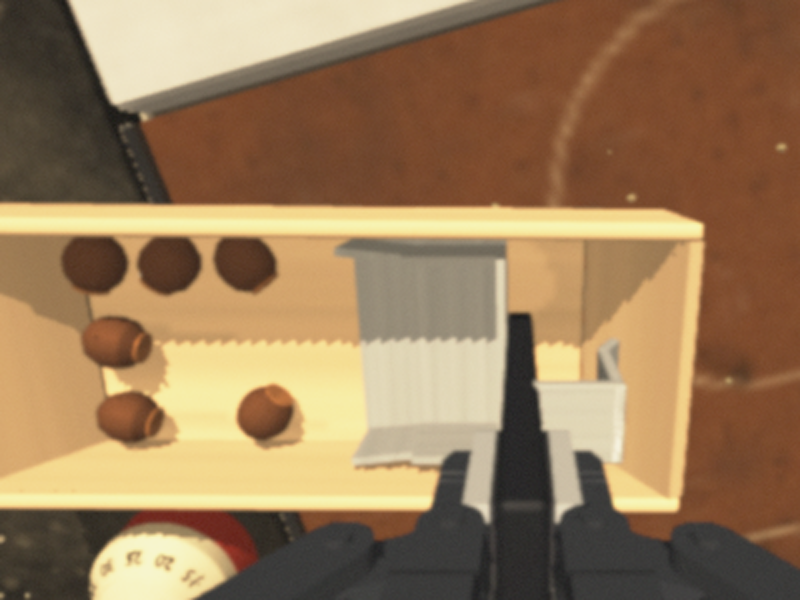

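>>> apply_moves(claw=[0.003,0.003,0.003,0.003,0.003,0.003,0.003,0.003,0.003,0.003,0.003,0.003,0.003,0.003,0.003,0.003,0.003,0.003,0.003,0.003], xyz=[[0.0015,0,-0.001],[0,-0.003,0],[0,-0.005,0],[0,-0.005,0],[0,-0.005,0],[0,-0.005,0],[0,-0.005,0],[0,-0.005,0],[0,-0.005,0],[0,-0.005,0],[0,-0.005,0],[0,-0.005,0],[0,-0.005,0],[0,-0.005,0],[0,-0.005,0],[0,-0.005,0],[0,-0.005,0],[0,-0.005,0],[0,-0.005,0],[0,-0.005,0]], twist=[[0,0,0],[0,0,0],[0,0,0],[0,0,0],[0,0,0],[0,0,0],[0,0,0],[0,0,0],[0,0,0],[0,0,0],[0,0,0],[0,0,0],[0,0,0],[0,0,0],[0,0,0],[0,0,0],[0,0,0],[0,0,0],[0,0,0],[0,0,0]])

```text
clock: 21.0
position: [0.4883, 0.3159, 0.1204]
tool_rot: [3.138, 0.002, 2.887]
force: [0.7, 5.2, 9.1]
grip_width: 0.0094
finger_force: 79.9
```

```bash
python3 - <<'E'
from h import *
s=st(); f=pic("wrist","w7",(140,60,440,285),2.6)
print(traycoord(s["position"]))
E
```

```text
{'clock': 21.0, 'position': [0.488, 0.316, 0.12], 'tool_rot': [3.138, 0.002, 2.887], 'force': [0.708, 5.228, 9.097], 'grip_width': 0.009, 'finger_force': 79.855, 'qpos': [-0.684, 0.591, 0.011, 1.816, -0.011, 0.731, 0.65]}
[-0.01624245  0.00058003  0.12037916]
```

View pics/w7.png

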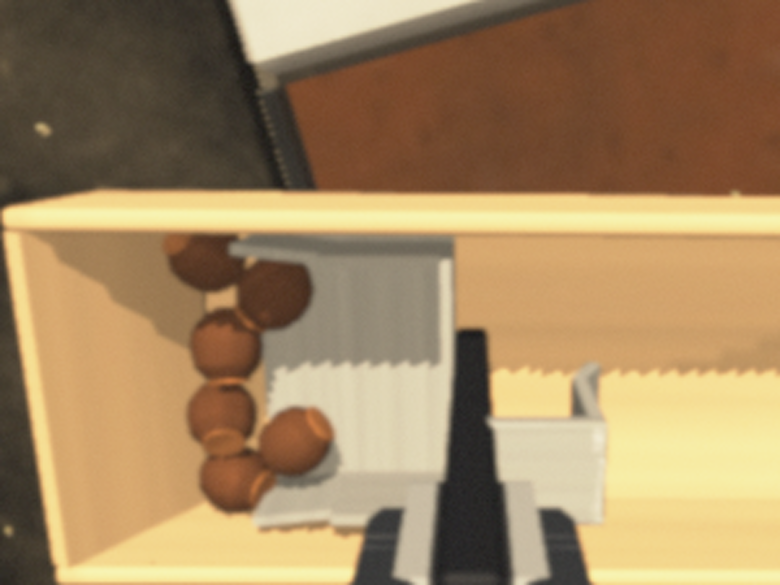

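>>> apply_moves(claw=[0.003,0.003,0.003,0.003,0.003,0.003,0.003,0.003], xyz=[[0,-0.003,0],[0,-0.003,0],[0,-0.003,0],[0,-0.003,0],[0,-0.003,0],[0,-0.003,0],[0,-0.003,0],[0,0,0]], twist=[[0,0,0],[0,0,0],[0,0,0],[0,0,0],[0,0,0],[0,0,0],[0,0,0],[0,0,0]])

```text
clock: 21.85
position: [0.4862, 0.3037, 0.1238]
tool_rot: [3.123, 0.008, 2.89]
force: [7.9, 36.5, 23.9]
grip_width: 0.0091
finger_force: 97.0
```

```bash
python3 - <<'E'
from h import *
s=st(); f=pic("wrist","w8",(140,60,440,285),2.6)
print(traycoord(s["position"]))
E
```

```text
{'clock': 21.85, 'position': [0.486, 0.304, 0.124], 'tool_rot': [3.123, 0.008, 2.89], 'force': [7.891, 36.492, 23.936], 'grip_width': 0.009, 'finger_force': 96.967, 'qpos': [-0.663, 0.569, 0.006, 1.849, -0.013, 0.704, 0.671]}
[-0.02863081 -0.00052971  0.12378978]
```

View pics/w8.png

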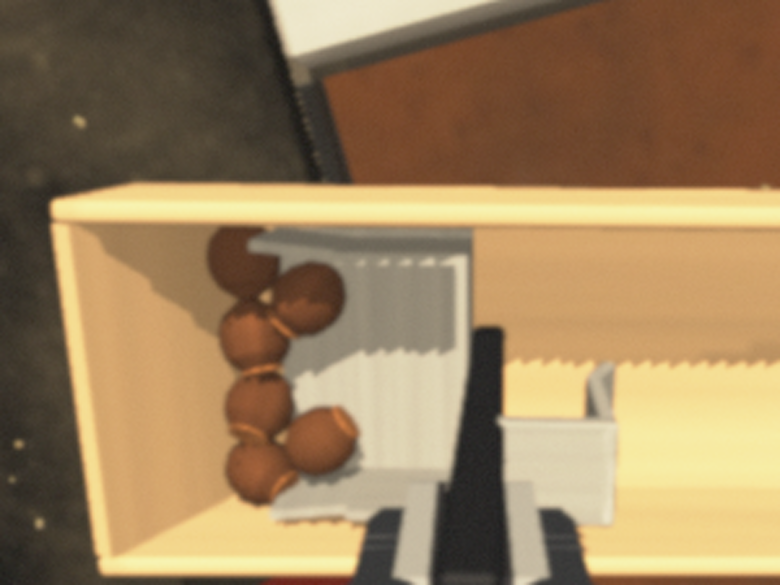

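>>> apply_moves(claw=[0.003,0.003,0.003,0.003,0.003,0.003,0.003,0.003,0.003,0.003,0.003,0.003,0.003,0.003,0.003], xyz=[[0,0.006,0],[0,0.006,0],[0,0.006,0],[0,0.005,-0.001],[0,0,0],[0,0.0066,0.0005],[0,0.0066,0.0005],[0,0.0066,0.0005],[0,0.0066,0.0005],[0,0.0066,0.0005],[0,0.0066,0.0005],[0,0,0],[0,0,0],[0,0,0],[0,0,0]], twist=[[0,0,0],[0,0,0],[0,0,0],[0,0,0],[0,0,0],[0.06,0,0],[0.06,0,0],[0.06,0,0],[0.06,0,0],[0.06,0,0],[0.06,0,0],[0,0,0],[0,0,0],[0,0,0],[0,0,0]])

```text
clock: 23.4
position: [0.4983, 0.3542, 0.1132]
tool_rot: [-2.783, 0.001, 2.887]
force: [-0.1, 3.5, 24.5]
grip_width: 0.009
finger_force: 82.2
```

>>> apply_moves(claw=[0.003,0.003,0.003,0.003,0.003,0.003,0.003,0.003,0.003,0.003,0.003,0.003,0.003], xyz=[[0,-0.0033,-0.0001],[0,-0.0033,-0.0001],[0,-0.0033,-0.0001],[0,-0.0033,-0.0001],[0,-0.0033,-0.0001],[0,-0.0033,-0.0001],[0,-0.0033,-0.0001],[0,-0.0033,-0.0001],[0,-0.0033,-0.0001],[0,-0.0033,-0.0001],[0,-0.0033,-0.0001],[0,-0.0033,-0.0001],[0,0,0]], twist=[[-0.03,0,0],[-0.03,0,0],[-0.03,0,0],[-0.03,0,0],[-0.03,0,0],[-0.03,0,0],[-0.03,0,0],[-0.03,0,0],[-0.03,0,0],[-0.03,0,0],[-0.03,0,0],[-0.03,0,0],[0,0,0]])

```text
clock: 24.7
position: [0.4881, 0.3151, 0.1203]
tool_rot: [-3.141, -0.0, 2.885]
force: [0.0, 0.0, -1.5]
grip_width: 0.0089
finger_force: 78.6
```

```bash
python3 - <<'E'
from h import *
s=st(); f=pic("wrist","w9",(140,60,440,285),2.6)
print(traycoord(s["position"]))
E
```

```text
{'clock': 24.7, 'position': [0.488, 0.315, 0.12], 'tool_rot': [-3.141, -0.0, 2.885], 'force': [0.046, 0.024, -1.473], 'grip_width': 0.009, 'finger_force': 78.576, 'qpos': [-0.685, 0.592, 0.013, 1.814, -0.011, 0.736, 0.648]}
[-0.01707218  0.00058009  0.12027839]
```

View pics/w9.png

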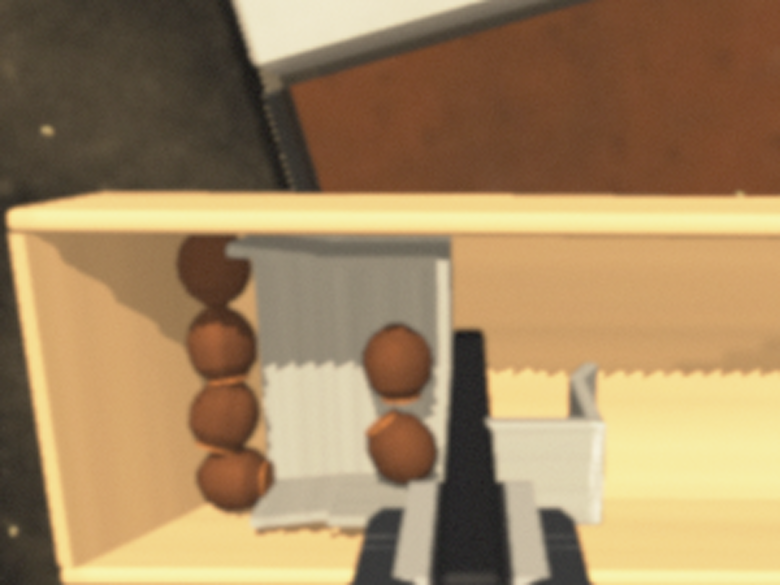

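>>> apply_moves(claw=[0.003,0.003,0.003,0.003,0.003,0.003,0.003,0.003], xyz=[[0,0,0.001],[0,-0.003,0],[0,-0.003,0],[0,-0.003,0],[0,-0.003,0],[0,-0.003,0],[0,-0.003,0],[0,0,0]], twist=[[0,0,0],[0,0,0],[0,0,0],[0,0,0],[0,0,0],[0,0,0],[0,0,0],[0,0,0]])

```text
clock: 25.55
position: [0.4864, 0.3068, 0.1224]
tool_rot: [3.128, 0.006, 2.89]
force: [7.1, 26.2, 15.5]
grip_width: 0.0089
finger_force: 84.9
```

```bash
cat >> h.py <<'E'
def nuts(save):
    s=st(); f=pic("wrist",save,(140,60,440,285),2.6); t=traycoord(s["position"]); print("tcp tray",np.round(t,4),"lip x",round(t[0]-.065,4))
    for d in bot.find_in("wrist","nut1"): print(np.round(traycoord(d["position"]),3),np.round(d["position"],3),round(d["score"],2))
E
python3 - <<'E'
from h import *
nuts("w10")
E
```

```text
{'clock': 25.55, 'position': [0.486, 0.307, 0.122], 'tool_rot': [3.128, 0.006, 2.89], 'force': [7.116, 26.172, 15.518], 'grip_width': 0.009, 'finger_force': 84.911, 'qpos': [-0.67, 0.575, 0.008, 1.84, -0.012, 0.712, 0.666]}
tcp tray [-2.560e-02  1.000e-04  1.224e-01] lip x -0.0906
[-0.095 -0.029  0.028] [0.497 0.233 0.028] 0.89
[-0.091  0.012  0.027] [0.458 0.247 0.027] 0.87
[-0.044  0.011  0.032] [0.471 0.292 0.032] 0.77
[-0.044 -0.02   0.032] [0.501 0.284 0.032] 0.68
[-0.097  0.034  0.03 ] [0.435 0.246 0.03 ] 0.67
```

>>> apply_moves(claw=[0.003,0.003,0.003,0.003,0.003,0.003,0.003,0.003,0.003,0.003,0.003], xyz=[[0,0.009,-0.0005],[0,0.009,0],[0,0,0],[-0.0035,0,0],[0,0,0],[-0.0003,-0.003,0],[-0.0003,-0.003,0],[-0.0003,-0.003,0],[-0.0003,-0.003,0],[-0.0003,-0.002,0],[0,0,0]], twist=[[0,0,0],[0,0,0],[0,0,0],[0,0,0.1],[0,0,0],[0,0,0],[0,0,0],[0,0,0],[0,0,0],[0,0,0],[0,0,0]])

```text
clock: 26.75
position: [0.4881, 0.3023, 0.1199]
tool_rot: [3.141, 0.0, 2.788]
force: [1.2, 3.8, 5.1]
grip_width: 0.0094
finger_force: 80.2
```

```bash
python3 - <<'E'
from h import *
nuts("w11")
E
```

```text
{'clock': 26.75, 'position': [0.488, 0.302, 0.12], 'tool_rot': [3.141, 0.0, 2.788], 'force': [1.161, 3.77, 5.094], 'grip_width': 0.009, 'finger_force': 80.182, 'qpos': [-0.685, 0.584, 0.039, 1.834, -0.032, 0.724, 0.588]}
tcp tray [-0.0295 -0.0027  0.1199] lip x -0.0945
[-0.073 -0.015  0.027] [0.489 0.257 0.027] 0.91
[-0.098  0.039  0.037] [0.431 0.247 0.037] 0.82
[-0.053  0.01   0.031] [0.47  0.282 0.031] 0.7
[-0.093 -0.024  0.031] [0.492 0.235 0.031] 0.69
[-0.088  0.001  0.033] [0.469 0.247 0.033] 0.67
[-0.089  0.018  0.03 ] [0.452 0.25  0.03 ] 0.66
```

>>> apply_moves(claw=[0.003,0.003,0.003,0.003,0.003,0.003], xyz=[[-0.0003,-0.002,0],[0.0015,0,0],[0.0015,-0.001,0],[0,-0.002,0],[0,-0.002,0],[0,0,0]], twist=[[0,0,0],[0,0,-0.05],[0,0,-0.05],[0,0,0],[0,0,0],[0,0,0]])

```text
clock: 27.45
position: [0.4839, 0.298, 0.1204]
tool_rot: [3.139, 0.001, 2.888]
force: [0.3, 9.6, 8.4]
grip_width: 0.0092
finger_force: 80.6
```

```bash
python3 - <<'E'
from h import *
nuts("w12")
E
```

```text
{'clock': 27.45, 'position': [0.484, 0.298, 0.12], 'tool_rot': [3.139, 0.001, 2.888], 'force': [0.337, 9.638, 8.378], 'grip_width': 0.009, 'finger_force': 80.634, 'qpos': [-0.663, 0.574, 0.01, 1.85, -0.01, 0.714, 0.67]}
tcp tray [-0.0347  0.0002  0.1204] lip x -0.0997
[-0.06  -0.016  0.029] [0.493 0.269 0.029] 0.94
[-0.091  0.004  0.031] [0.466 0.244 0.031] 0.93
[-0.093 -0.022  0.032] [0.49  0.236 0.032] 0.9
[-0.089  0.03   0.031] [0.441 0.253 0.031] 0.86
[-0.078 -0.006  0.033] [0.479 0.255 0.033] 0.78
[-0.059  0.01   0.034] [0.468 0.277 0.034] 0.65
```

>>> apply_moves(claw=[0.003,0.003,0.003,0.003,0.003,0.003,0.003,0.003,0.003,0.003,0.003], xyz=[[0,0.0037,0],[0,0.0037,0],[0,0.0037,0],[0,0.0037,0],[0,0.004,0],[0,0.004,0],[0,0.0045,0],[0,0.005,0],[0,0,0],[0,0,0],[0,0,0]], twist=[[0.05,0,0],[0.05,0,0],[0.05,0,0],[0.05,0,0],[0.05,0,0],[0.05,0,0],[0.05,0,0],[0.05,0,0],[0,0,0],[0,0,0],[0,0,0]])

```text
clock: 28.65
position: [0.4914, 0.326, 0.1139]
tool_rot: [-2.742, -0.0, 2.886]
force: [0.9, -1.0, -2.4]
grip_width: 0.0086
finger_force: 79.2
```

```bash
python3 - <<'E'
from h import *
nuts("w13")
E
```

```text
{'clock': 28.65, 'position': [0.491, 0.326, 0.114], 'tool_rot': [-2.742, -0.0, 2.886], 'force': [0.855, -0.989, -2.387], 'grip_width': 0.009, 'finger_force': 79.178, 'qpos': [-0.876, 0.789, 0.133, 1.522, 0.119, 1.181, 0.485]}
tcp tray [-5.800e-03  1.000e-04  1.139e-01] lip x -0.0708
[-0.06  -0.022  0.038] [0.499 0.268 0.038] 0.81
[-0.088 -0.022  0.052] [0.492 0.241 0.052] 0.74
[-0.06   0.029  0.042] [0.45  0.281 0.042] 0.71
[-0.059  0.007  0.036] [0.471 0.277 0.036] 0.7
[-0.076 -0.004  0.052] [0.478 0.257 0.052] 0.67
[-0.072  0.017  0.051] [0.458 0.267 0.051] 0.57
```

>>> apply_moves(claw=[0.003,0.003,0.003,0.003,0.003,0.003,0.003,0.003,0.003,0.003,0.003,0.003,0.003,0.003,0.003,0.003,0.003,0.003,0.003,0.003], xyz=[[0,-0.002,-0.0047],[0,-0.006,-0.0142],[0,-0.01,-0.0237],[0,-0.01,-0.0237],[0,-0.01,-0.0237],[0,-0.01,-0.0237],[0,-0.01,-0.0237],[0,-0.008,-0.019],[0,-0.004,-0.0095],[0,0,0],[0,0,0],[0,0,0],[0,0,0],[0,0,0],[0,0,0],[0,0,0],[0,0,0],[0,0,0],[0,0,0],[0,0,0]], twist=[[0,0,0],[0,0,0],[0,0,0],[0,0,0],[0,0,0],[0,0,0],[0,0,0],[0,0,0],[0,0,0],[0,0.0228,0.0539],[0,0.0455,0.1078],[0,0.0455,0.1078],[0,0.0455,0.1078],[0,0.0455,0.1078],[0,0.0455,0.1078],[0,0.0455,0.1078],[0,0.0455,0.1078],[0,0.0455,0.1078],[0,0.0455,0.1078],[0,0.0228,0.0539]])

```text
clock: 30.75
position: [0.4917, 0.3262, 0.2941]
tool_rot: [-2.742, 0.001, 1.711]
force: [-0.3, -0.1, -2.7]
grip_width: 0.0087
finger_force: 79.2
```

```bash
python3 - <<'E'
from h import *
s=st(); f=pic("wrist","w14")
for c in("top","wrist","side"):
    f=bot.grab_frame(c); find(c,["canister"],2); find(c,["nut1"],9)
    if c=="top": cv2.imwrite("pics/top2.png",f["img"][:,:,::-1])
C=np.array([.487,.057]);h=np.radians(8);hv=np.array([np.cos(h),np.sin(h)])
go([*(C+.1175*hv),.295],Td(h,-.4))
E
```

```text
{'clock': 30.75, 'position': [0.492, 0.326, 0.294], 'tool_rot': [-2.742, 0.001, 1.711], 'force': [-0.274, -0.069, -2.697], 'grip_width': 0.009, 'finger_force': 79.161, 'qpos': [-0.793, 0.657, 0.356, 1.322, -0.338, 1.588, -0.264]}
top canister [([0.493, 0.054, 0.004], 0.6)]
top nut1 []
wrist canister [([0.44, 0.042, 0.047], 0.78)]
wrist nut1 [([0.437, 0.343, 0.221], 0.88), ([0.44, 0.326, 0.221], 0.77), ([0.423, 0.311, 0.229], 0.66), ([0.414, 0.294, 0.231], 0.61), ([0.42, 0.336, 0.231], 0.61), ([0.444, 0.3, 0.22], 0.57)]
side canister [([0.48, 0.106, 0.05], 0.6)]
side nut1 [([0.423, 0.313, 0.226], 0.54), ([0.412, 0.296, 0.231], 0.48), ([0.442, 0.302, 0.219], 0.36)]
shift [-0.2675, 0.0675, -0.0296] len 0.277
twist [0.0002, 0.0033, 0.0064]
```

>>> apply_moves(claw=[0.003,0.003,0.003,0.003,0.003,0.003,0.003,0.003,0.003,0.003,0.003,0.003,0.003], xyz=[[-0.0134,0.0034,-0.0015],[-0.0268,0.0068,-0.003],[-0.0268,0.0068,-0.003],[-0.0268,0.0068,-0.003],[-0.0268,0.0068,-0.003],[-0.0268,0.0068,-0.003],[-0.0268,0.0068,-0.003],[-0.0268,0.0068,-0.003],[-0.0268,0.0068,-0.003],[-0.0268,0.0068,-0.003],[-0.0134,0.0034,-0.0015],[0,0,0],[0,0,0]], twist=[[0,0,0],[0,0,0],[0,0,0],[0,0,0],[0,0,0],[0,0,0],[0,0,0],[0,0,0],[0,0,0],[0,0,0],[0,0,0],[0,0,0],[0,0,0]])

```text
clock: 32.55
position: [0.6037, 0.0731, 0.2951]
tool_rot: [-2.742, -0.0, 1.717]
force: [0.3, 0.4, -2.7]
grip_width: 0.0092
finger_force: 79.2
```

```bash
cat >> h.py <<'E'
def tcp_for(sx,sz,P,h,t):
    "TCP so that scoop point (sx,sz) lies at world P"
    return np.array(P)-Td(h,t)@np.array([0,sx-.035,.1095-sz])
E
python3 - <<'E'
from h import *
s=st(); f=bot.grab_frame("top"); cv2.imwrite("pics/top3.png",f["img"][:,:,::-1])
f=pic("wrist","w15")
find("wrist",["canister","nut1"],7)
C=np.array([.487,.057]);h=np.radians(8);hv=np.array([np.cos(h),np.sin(h)])
L=lambda z:[*(C+.015*hv),z]
A=(tcp_for(-.03,0,L(.16),h,0.0),Td(h,0.0)); B=(tcp_for(-.03,0,L(.10),h,.2),Td(h,.2)); D=(tcp_for(-.03,0,L(.085),h,.95),Td(h,.95))
screw(*A,8); screw(*B,6,*A); screw(*D,10,*B)
E
```

```text
{'clock': 32.55, 'position': [0.604, 0.073, 0.295], 'tool_rot': [-2.742, -0.0, 1.717], 'force': [0.266, 0.39, -2.728], 'grip_width': 0.009, 'finger_force': 79.182, 'qpos': [-0.422, 0.719, 0.414, 1.227, -0.23, 1.648, 0.128]}
wrist canister [([0.504, 0.084, 0.03], 0.81)]
wrist nut1 [([0.549, 0.091, 0.223], 0.93), ([0.536, 0.064, 0.234], 0.89), ([0.538, 0.038, 0.229], 0.87), ([0.549, 0.072, 0.218], 0.84), ([0.53, 0.089, 0.229], 0.78), ([0.556, 0.043, 0.22], 0.69)]
8 x v [-2e-05, -0.00392, 0.00422] w [-0.04995, 0.0002, 0.00094]
6 x v [0.0, -0.00452, 0.00788] w [-0.03333, -0.0, 0.0]
10 x v [-0.0, -0.00917, -0.00324] w [-0.075, -0.0, 0.0]
```

View pics/w15.png

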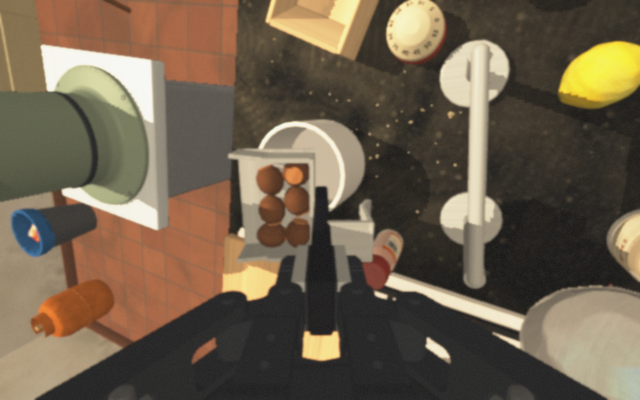

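```bash
python3 - <<'E'
from h import *
f=bot.grab_frame("wrist"); C=np.array([.487,.057])
t=np.linspace(0,2*np.pi,400)
q=np.array([w2px(f,[C[0]+.055*np.cos(a),C[1]+.055*np.sin(a),.09]) for a in t]); print(q.min(0),q.max(0))
q=np.array([w2px(f,[C[0]+.060*np.cos(a),C[1]+.060*np.sin(a),.09]) for a in t]); print(q.min(0),q.max(0))
for d in((.01,0),(0,.01)): print(w2px(f,[*(C+d),.09])-w2px(f,[*C,.09]))
E
```

```text
[257.84182584 123.49205172] [340.15773446 214.65493208]
[254.48329289 118.99861426] [344.34536283 218.50513827]
[7.46223497 1.82844305]
[ 0.93239224 -8.13324898]
```

>>> apply_moves(claw=[0.003,0.003,0.003,0.003,0.003,0.003,0.003,0.003,0.003,0.003,0.003,0.003,0.003,0.003,0.003], xyz=[[-0.002,-0.0009,0.0042],[0,-0.0039,0.0042],[0,-0.0039,0.0042],[0,-0.0039,0.0042],[0,-0.0039,0.0042],[0,-0.0039,0.0042],[0,-0.0039,0.0042],[0,-0.0039,0.0042],[0,-0.0045,0.0079],[0,-0.0045,0.0079],[0,-0.0045,0.0079],[0,-0.0045,0.0079],[0,-0.0045,0.0079],[0,-0.0045,0.0079],[0,0,0]], twist=[[-0.05,0,0],[-0.05,0,0],[-0.05,0,0],[-0.05,0,0],[-0.05,0,0],[-0.05,0,0],[-0.05,0,0],[-0.05,0,0],[-0.0333,0,0],[-0.0333,0,0],[-0.0333,0,0],[-0.0333,0,0],[-0.0333,0,0],[-0.0333,0,0],[0,0,0]])

```text
clock: 34.3
position: [0.5455, 0.0624, 0.2184]
tool_rot: [2.943, 0.0, 1.717]
force: [0.2, -0.1, -2.2]
grip_width: 0.0092
finger_force: 79.3
```

>>> apply_moves(claw=[0.003,0.003,0.003,0.003,0.003,0.003,0.003,0.003,0.003,0.003,0.003,0.003,0.003,0.003,0.003], xyz=[[0,-0.0092,-0.0032],[0,-0.0092,-0.0032],[0,-0.0092,-0.0032],[0,-0.0092,-0.0032],[0,-0.0092,-0.0032],[0,-0.0092,-0.0032],[0,-0.0092,-0.0032],[0,-0.0092,-0.0032],[0,-0.0092,-0.0032],[0,-0.0092,-0.0032],[0,0,0],[0,0,0],[0,0,0],[0,0,0],[0,0,0]], twist=[[-0.075,0,0],[-0.075,0,0],[-0.075,0,0],[-0.075,0,0],[-0.075,0,0],[-0.075,0,0],[-0.075,0,0],[-0.075,0,0],[-0.075,0,0],[-0.075,0,0],[0,0,0],[0,0,0],[0,0,0],[0,0,0],[0,0,0]])

```text
clock: 35.8
position: [0.4893, 0.0556, 0.2511]
tool_rot: [2.539, -0.009, 1.727]
force: [-0.6, -0.5, -1.3]
grip_width: 0.009
finger_force: 81.0
```

```bash
python3 - <<'E'
from h import *
s=st(); print("lip",scoop(s,-.03,0,0))
for c in("top","side","wrist"):
    f=pic(c,c+"p"); find(c,["nut1"],9); find(c,["canister"])
C=np.array([.487,.057]);h=np.radians(8)
E
```

```text
{'clock': 35.8, 'position': [0.489, 0.056, 0.251], 'tool_rot': [2.539, -0.009, 1.727], 'force': [-0.64, -0.485, -1.283], 'grip_width': 0.009, 'finger_force': 80.954, 'qpos': [-1.367, 0.162, 1.247, 2.425, -1.229, 0.162, 1.158]}
lip [0.49745131 0.05807127 0.1240593 ]
top nut1 [([0.467, 0.088, 0.028], 0.56), ([0.479, 0.013, 0.025], 0.44)]
top canister [([0.49, 0.04, 0.007], 0.55)]
side nut1 []
side canister [([0.48, 0.094, 0.057], 0.64)]
wrist nut1 [([0.46, 0.071, 0.03], 0.92), ([0.448, 0.038, 0.028], 0.87), ([0.476, 0.015, 0.023], 0.81), ([0.466, 0.084, 0.022], 0.76), ([0.477, 0.045, 0.023], 0.76), ([0.448, 0.053, 0.024], 0.68), ([0.508, 0.067, 0.156], 0.29)]
wrist canister [([0.492, 0.054, 0.017], 0.82)]
```

>>> apply_moves(claw=[0.003,0.003,0.003,0.003,0.003,0.003,0.003,0.003,0.003,0.003], xyz=[[0,0.0092,0.0025],[0,0.0092,0.0025],[0,0.0092,0.002],[0,0.0092,0.0015],[0,0.0092,0.001],[0,0.009,0],[0,0.009,0],[0,0.009,0],[0,0,0],[0,0,0]], twist=[[0.075,0,0],[0.075,0,0],[0.075,0,0],[0.075,0,0],[0.075,0,0],[0.075,0,0],[0.075,0,0],[0.075,0,0],[0,0,0],[0,0,0]])

```text
clock: 37.25
position: [0.5599, 0.0673, 0.2667]
tool_rot: [3.128, -0.01, 1.729]
force: [-0.6, -0.1, -1.1]
grip_width: 0.0089
finger_force: 80.8
```

```bash
python3 - <<'E'
from h import *
s=st(); f=bot.grab_frame("wrist")
def T(p,r):
    A=np.eye(4);A[:3,:3]=R.from_euler("xyz",r).as_matrix();A[:3,3]=p;return A
V=f["view"]@T(s["position"],s["tool_rot"])@np.linalg.inv(T([.6037,.0731,.2951],[-2.742,0,1.717])); g=dict(f);g["view"]=V
for n,(u,v) in dict(top=(480,45),bot=(474.5,280),mid=(478,165)).items(): print(n,np.round(px2w(g,u,v,.165),4))
print("pred",[w2px(g,[.667-.249*a,.106+.968*a,.165]).round(1).tolist() for a in(-.085,0,.085)])
h=np.radians(14.4); M=np.array([.667,.106,.165])
A=tcp_for(.05,.077,M+[0,0,.07],h,0); print(A); go(A,Td(h))
find("wrist",["nut1"],8)
E
```

```text
{'clock': 37.25, 'position': [0.56, 0.067, 0.267], 'tool_rot': [3.128, -0.01, 1.729], 'force': [-0.564, -0.096, -1.117], 'grip_width': 0.009, 'finger_force': 80.769, 'qpos': [-0.974, 0.716, 1.248, 1.77, -0.746, 1.205, 0.648]}
top [0.6492 0.1945 0.165 ]
bot [0.693  0.0238 0.165 ]
mid [0.6701 0.1152 0.165 ]
pred [[468.2, 278.2], [470.0, 176.0], [472.1, 54.5]]
[0.65247125 0.10226965 0.2675    ]
shift [0.0198, 0.0973, 0.0009] len 0.099
twist [0.0146, -0.01, -0.0938]
wrist nut1 [([0.47, 0.088, 0.024], 0.67), ([0.448, 0.036, 0.029], 0.65), ([0.441, 0.056, 0.021], 0.6), ([0.457, 0.066, 0.027], 0.4)]
```

>>> apply_moves(claw=[0.003,0.003,0.003,0.003,0.003,0.003,0.003,0.003], xyz=[[0.003,0.01,-0.005],[0.004,0.02,-0.005],[0.004,0.02,0],[0.004,0.02,0],[0.003,0.02,0],[0.002,0.009,0],[0,0,0],[0,0,0]], twist=[[0.0146,-0.01,-0.0468],[0,0,-0.047],[0,0,0],[0,0,0],[0,0,0],[0,0,0],[0,0,0],[0,0,0]])

```text
clock: 38.15
position: [0.6508, 0.1095, 0.2774]
tool_rot: [-3.141, -0.001, 1.822]
force: [-0.3, -0.1, -1.2]
grip_width: 0.0088
finger_force: 80.8
```

```bash
python3 - <<'E'
from h import *
s=st(); f=pic("wrist","w16",(200,20,500,245),2.6)
print("hook pt",scoop(s,.05,0,.077))
for n,q in dict(strapL=(.06,.012,.088),strapR=(.06,-.012,.088),tongue=(.06,.012,.041),lipL=(-.03,.0415,.03),lipR=(-.03,-.0415,.03)).items(): print(n,(w2px(f,scoop(s,*q))-[200,20])*2.6)
for a in(-.085,.06,.085): print("bar",a,(w2px(f,[.669-.249*a,.1075+.968*a,.165])-[200,20])*2.6)
print("mm/px x",(w2px(f,[.674-.249*.06,.1075+.968*.06,.165])-w2px(f,[.669-.249*.06,.1075+.968*.06,.165]))*2.6)
E
```

```text
{'clock': 38.15, 'position': [0.651, 0.11, 0.277], 'tool_rot': [-3.141, -0.001, 1.822], 'force': [-0.314, -0.079, -1.179], 'grip_width': 0.009, 'finger_force': 80.781, 'qpos': [-0.855, 0.827, 1.153, 1.479, -0.764, 1.334, 0.609]}
hook pt [0.66532257 0.11327233 0.24490397]
strapL [432.6134395  527.53191379]
strapR [428.12794158 630.70023511]
tongue [408.19258644 466.7382841 ]
lipL [ 70.93735259 349.41929468]
lipR [ 94.21218463 630.49432701]
bar -0.085 [362.7395885  716.33576929]
bar 0.06 [370.6674082  294.87870948]
bar 0.085 [372.30531148 207.80484495]
mm/px x [15.95459538  4.2082908 ]
```

View pics/w16.png

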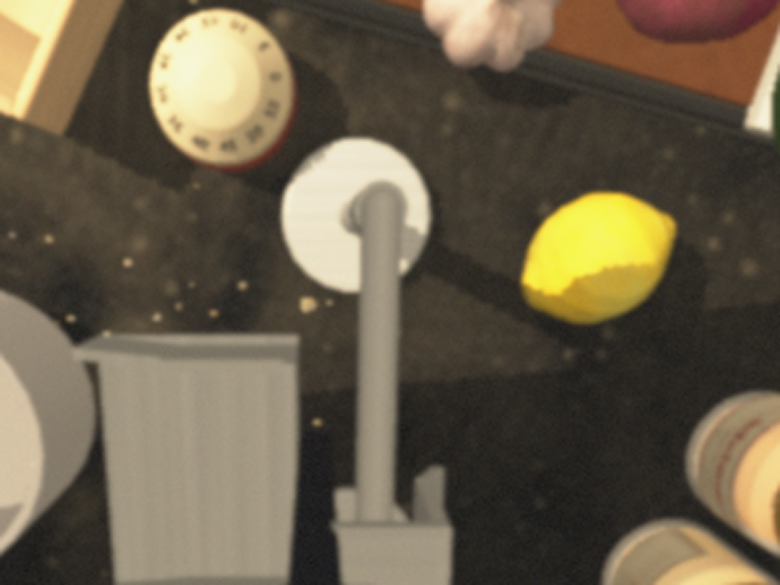

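>>> apply_moves(claw=[0.003,0.003,0.003,0.003,0.003,0.003,0.003], xyz=[[0,0.0045,0.005],[0,0,0.01],[0,0,0.01],[0,0,0.01],[0,0,0.01],[0,0,0.01],[0,0,0]], twist=[[0,0,0],[0,0,0],[0,0,0],[0,0,0],[0,0,0],[0,0,0],[0,0,0]])

```text
clock: 38.9
position: [0.6553, 0.1112, 0.2206]
tool_rot: [-3.139, -0.001, 1.823]
force: [0.5, 0.6, -1.8]
grip_width: 0.009
finger_force: 80.7
```

>>> apply_moves(claw=[0.003,0.003,0.003,0.003,0.003,0.003], xyz=[[0,0,0.008],[0,0,0.006],[0,0,0.005],[0,0,0.003],[0,0,0],[0,0,0]], twist=[[0,0,0],[0,0,0],[0,0,0],[0,0,0],[0,0,0],[0,0,0]])

```text
clock: 39.5
position: [0.6559, 0.1111, 0.2004]
tool_rot: [-3.141, -0.001, 1.823]
force: [0.3, 0.6, -1.6]
grip_width: 0.0089
finger_force: 80.8
```

```bash
python3 - <<'E'
from h import *
s=st(); print(scoop(s,.05,0,.077))
E
```

```text
{'clock': 39.5, 'position': [0.656, 0.111, 0.2], 'tool_rot': [-3.141, -0.001, 1.823], 'force': [0.26, 0.625, -1.591], 'grip_width': 0.009, 'finger_force': 80.814, 'qpos': [-0.834, 0.901, 1.089, 1.548, -0.835, 1.215, 0.656]}
[0.67042212 0.11487456 0.1678837 ]
```

>>> apply_moves(claw=[0.003,0.003,0.003,0.003,0.003], xyz=[[0,0,0.0015],[0,0,0.0015],[0,0,0.001],[0,0,0],[0,0,0]], twist=[[0,0,0],[0,0,0],[0,0,0],[0,0,0],[0,0,0]])

```text
clock: 40.0
position: [0.656, 0.1111, 0.1969]
tool_rot: [-3.142, -0.001, 1.823]
force: [-3.2, 0.8, 7.7]
grip_width: 0.0093
finger_force: 82.4
```

>>> apply_moves(claw=[0.003,0.003,0.003,0.003,0.003,0.003,0.003,0.003,0.003,0.003,0.003,0.003], xyz=[[0,0,-0.0015],[0,-0.0019,0.001],[0,-0.0019,0.001],[0,-0.0019,0.001],[0,-0.0019,0.001],[0,-0.0019,0.001],[0,-0.0019,0.001],[0,-0.0019,0.001],[0,-0.0019,0.001],[0,-0.0019,0.001],[0,0,0],[0,0,0]], twist=[[0,0,0],[-0.06,0,0],[-0.06,0,0],[-0.06,0,0],[-0.06,0,0],[-0.06,0,0],[-0.06,0,0],[-0.06,0,0],[-0.06,0,0],[-0.06,0,0],[0,0,0],[0,0,0]])

```text
clock: 41.2
position: [0.642, 0.1074, 0.1839]
tool_rot: [2.632, -0.009, 1.822]
force: [-39.3, 1.4, 47.4]
grip_width: 0.0091
finger_force: 89.8
```

```bash
python3 - <<'E'
from h import *
s=st(); print(scoop(s,.05,0,.077))
E
```

```text
{'clock': 41.2, 'position': [0.642, 0.107, 0.184], 'tool_rot': [2.632, -0.009, 1.822], 'force': [-39.326, 1.411, 47.433], 'grip_width': 0.009, 'finger_force': 89.793, 'qpos': [-0.735, 0.534, 0.657, 2.05, -1.251, 0.351, 1.156]}
[0.66999443 0.11477207 0.16290793]
```

>>> apply_moves(claw=[0.003,0.003,0.003,0.003], xyz=[[0,-0.001,-0.001],[0,-0.001,-0.001],[0,0,0],[0,0,0]], twist=[[0,0,0],[0,0,0],[0,0,0],[0,0,0]])

```text
clock: 41.6
position: [0.6399, 0.106, 0.1831]
tool_rot: [2.633, -0.005, 1.821]
force: [-8.3, -0.8, 11.4]
grip_width: 0.0093
finger_force: 83.2
```

>>> apply_moves(claw=[0.003,0.003,0.012,0.016,0.022,0.03,0.045,0.07,0.085,0.085], xyz=[[0,-0.0003,-0.0004],[0,0,0],[0,0,0],[0,0,0],[0,0,0],[0,0,0],[0,0,0],[0,0,0],[0,0,0],[0,0,0]], twist=[[0,0,0],[0,0,0],[0,0,0],[0,0,0],[0,0,0],[0,0,0],[0,0,0],[0,0,0],[0,0,0],[0,0,0]])

```text
clock: 42.6
position: [0.6394, 0.106, 0.183]
tool_rot: [2.634, -0.004, 1.821]
force: [-0.2, 0.1, 0.2]
grip_width: 0.0844
finger_force: 0.0
```

```bash
python3 - <<'E'
from h import *
s=st()
for c in("top","side","wrist"):
    f=pic(c,c+"h"); find(c,["scoop","scoop_grip","canister","lid"]); find(c,["nut1"],7)
E
```

```text
{'clock': 42.6, 'position': [0.639, 0.106, 0.183], 'tool_rot': [2.634, -0.004, 1.821], 'force': [-0.234, 0.143, 0.234], 'grip_width': 0.084, 'finger_force': 0.0, 'qpos': [-0.74, 0.533, 0.66, 2.057, -1.251, 0.346, 1.158]}
top scoop [([0.666, 0.132, 0.072], 0.77)]
top scoop_grip [([0.664, 0.134, 0.078], 0.46)]
top canister []
top lid [([0.452, -0.315, 0.081], 0.89)]
top nut1 [([0.669, 0.135, 0.07], 0.24)]
side scoop [([0.653, 0.122, 0.097], 0.57)]
side scoop_grip [([0.672, 0.313, 0.034], 0.65)]
side canister [([0.483, 0.097, 0.057], 0.79)]
side lid [([0.447, -0.303, 0.077], 0.82)]
side nut1 []
wrist scoop [([0.657, 0.115, 0.105], 0.58)]
wrist scoop_grip [([0.656, 0.109, 0.105], 0.65)]
wrist canister [([0.517, 0.05, 0.027], 0.69)]
wrist lid [([0.516, 0.053, 0.027], 0.57)]
wrist nut1 [([0.486, 0.019, 0.018], 0.83), ([0.488, 0.048, 0.022], 0.75)]
```

>>> apply_moves(claw=[0.085,0.085,0.085,0.085,0.085,0.085,0.085,0.085], xyz=[[0,0,-0.005],[0,0,-0.01],[0,0,-0.01],[0,0,-0.015],[0,0,-0.015],[0,0,-0.015],[0,0,-0.01],[0,0,0]], twist=[[0,0,0],[0,0,0],[0,0,0],[0,0,0],[0,0,0],[0,0,0],[0,0,0],[0,0,0]])

```text
clock: 44.3
position: [0.6017, 0.0961, 0.254]
tool_rot: [2.632, -0.005, 1.822]
force: [-0.1, 0.5, -0.9]
grip_width: 0.085
finger_force: 0.0
```

```bash
python3 - <<'E'
from h import *
s=st()
P=[.60,.08,.30]; go(P,Td(np.radians(0)))
E
```

```text
{'clock': 44.3, 'position': [0.602, 0.096, 0.254], 'tool_rot': [2.632, -0.005, 1.822], 'force': [-0.121, 0.528, -0.913], 'grip_width': 0.085, 'finger_force': 0.0, 'qpos': [-0.968, 0.408, 0.933, 2.09, -0.989, 0.449, 0.925]}
shift [-0.0149, 0.0175, -0.043] len 0.049
twist [0.5058, -0.0686, 0.244]
```

>>> apply_moves(claw=[0.085,0.085,0.085,0.085,0.085,0.085,0.085,0.085], xyz=[[-0.003,0,-0.01],[-0.003,0,-0.01],[-0.003,0,-0.01],[-0.003,0,-0.01],[-0.003,0,-0.01],[0,0,-0.01],[0,0,0],[0,0,0]], twist=[[0.085,-0.011,0.04],[0.085,-0.011,0.04],[0.085,-0.011,0.04],[0.085,-0.011,0.04],[0.085,-0.011,0.04],[0.085,-0.011,0.04],[0,0,0],[0,0,0]])

```text
clock: 45.1
position: [0.5878, 0.077, 0.3085]
tool_rot: [-3.138, -0.0, 1.576]
force: [0.3, 0.8, -1.0]
grip_width: 0.0848
finger_force: 0.0
```

```bash
python3 - <<'E'
from h import *
s=st()
for c in("wrist","top","side"):
    f=pic(c,c+"k"); find(c,["scoop","canister","lid"]); find(c,["nut1"],8)
f=bot.grab_frame("top"); im=f["img"]
# canister rim: white pixels near predicted spot
u,v=w2px(f,[.488,.056,.09]).astype(int); sub=im[v-40:v+40,u-40:u+40].astype(int)
m=((sub.min(2)>120)&((sub.max(2)-sub.min(2))<40)).astype(np.uint8)
n,l,stt,c=cv2.connectedComponentsWithStats(m); 
for i in range(1,n):
    if stt[i,4]>60: print(stt[i].tolist(), np.round(px2w(f,u-40+stt[i,0]+stt[i,2]/2,v-40+stt[i,1]+stt[i,3]/2,.09),4))
go([.4504,-.3197,.26],Td(np.radians(6.66)))
E
```

```text
{'clock': 45.1, 'position': [0.588, 0.077, 0.309], 'tool_rot': [-3.138, -0.0, 1.576], 'force': [0.35, 0.82, -1.028], 'grip_width': 0.085, 'finger_force': 0.0, 'qpos': [-0.924, 0.678, 1.177, 1.624, -0.646, 1.289, 0.371]}
wrist scoop [([0.657, 0.114, 0.167], 0.6)]
wrist canister [([0.487, 0.051, 0.039], 0.7)]
wrist lid [([0.581, 0.221, 0.039], 0.53)]
wrist nut1 [([0.482, 0.044, 0.024], 0.76), ([0.446, 0.057, 0.025], 0.61), ([0.469, 0.086, 0.022], 0.53), ([0.466, 0.07, 0.027], 0.51), ([0.483, 0.014, 0.022], 0.5), ([0.447, 0.037, 0.03], 0.49), ([0.659, 0.112, 0.169], 0.28)]
top scoop [([0.48, -0.238, 0.061], 0.66)]
top canister [([0.499, 0.051, 0.004], 0.86)]
top lid [([0.512, 0.398, 0.01], 0.64)]
top nut1 [([0.465, 0.067, 0.023], 0.48), ([0.448, 0.055, 0.023], 0.46), ([0.448, 0.031, 0.025], 0.36), ([0.469, 0.088, 0.026], 0.36), ([0.478, 0.015, 0.022], 0.36), ([0.594, -0.033, 0.113], 0.2)]
side scoop [([0.654, 0.128, 0.098], 0.97)]
side canister [([0.484, 0.096, 0.06], 0.97)]
side lid [([0.447, -0.303, 0.078], 0.91)]
side nut1 []
[0, 0, 26, 62, 809] [0.5171 0.1357 0.09  ]
[28, 0, 12, 21, 122] [0.5753 0.0739 0.09  ]
[22, 21, 40, 42, 925] [0.4835 0.0528 0.09  ]
shift [-0.3965, -0.1387, 0.0502] len 0.423
twist [-0.0053, -0.0004, -0.1117]
```

>>> apply_moves(claw=[0.085,0.085,0.085,0.085,0.085,0.085,0.085,0.085,0.085,0.085,0.085,0.085,0.085,0.085,0.085,0.085,0.085,0.085,0.085], xyz=[[-0.0248,-0.0087,0],[-0.0248,-0.0087,0],[-0.0248,-0.0087,0],[-0.0248,-0.0087,0],[-0.0248,-0.0087,0],[-0.0248,-0.0087,0],[-0.0248,-0.0087,0],[-0.0248,-0.0087,0],[-0.0248,-0.0087,0],[-0.0248,-0.0087,0.005],[-0.0248,-0.0087,0.005],[-0.0248,-0.0087,0.01],[-0.0248,-0.0087,0.01],[-0.0248,-0.0087,0.01],[-0.0248,-0.0087,0.01],[-0.0248,-0.0087,0],[0,0,0],[0,0,0],[0,0,0]], twist=[[0,0,0],[0,0,0],[0,0,0],[0,0,0],[0,0,0],[0,0,0],[0,0,0],[0,0,0],[0,0,0],[0,0,0],[0,0,0],[0,0,0],[0,0,0],[0,0,0],[0,0,0],[0,0,0],[-0.005,0,-0.112],[0,0,0],[0,0,0]])

```text
clock: 47.8
position: [0.4501, -0.3197, 0.2603]
tool_rot: [3.142, -0.001, 1.685]
force: [-0.6, 0.7, -0.1]
grip_width: 0.0848
finger_force: 0.0
```

```bash
python3 - <<'E'
from h import *
s=st(); f=pic("wrist","wl"); find("wrist",["lid"]); go([.4504,-.3197,.082],Td(np.radians(6.66)))
find("side",["lid"])
E
```

```text
{'clock': 47.8, 'position': [0.45, -0.32, 0.26], 'tool_rot': [3.142, -0.001, 1.685], 'force': [-0.623, 0.728, -0.087], 'grip_width': 0.085, 'finger_force': 0.0, 'qpos': [-0.175, 0.581, 1.035, 1.793, -0.56, 1.096, 1.172]}
wrist lid [([0.449, -0.317, 0.083], 0.64)]
shift [-0.0003, 0.0002, 0.1782] len 0.178
twist [-0.0003, -0.0005, -0.0011]
side lid [([0.447, -0.303, 0.078], 0.91)]
```

Lid is where it was put. Descend, grip, lift.

>>> apply_moves(claw=[0.085,0.085,0.085,0.085,0.085,0.085,0.085,0.085,0.04,0.015,0.015,0.015,0.015,0.015,0.015,0.015], xyz=[[0,0,0.02],[0,0,0.035],[0,0,0.04],[0,0,0.04],[0,0,0.025],[0,0,0.013],[0,0,0.005],[0,0,0],[0,0,0],[0,0,0],[0,0,0],[0,0,0],[0,0,0],[0,0,0],[0,0,0],[0,0,0]], twist=[[0,0,0],[0,0,0],[0,0,0],[0,0,0],[0,0,0],[0,0,0],[0,0,0],[0,0,0],[0,0,0],[0,0,0],[0,0,0],[0,0,0],[0,0,0],[0,0,0],[0,0,0],[0,0,0]], force=40)

```text
clock: 49.55
position: [0.45, -0.32, 0.0828]
tool_rot: [3.141, -0.0, 1.687]
force: [-1.3, 2.8, 9.8]
grip_width: 0.0271
finger_force: 38.7
```

>>> apply_moves(claw=[0.015,0.015,0.015,0.015,0.015,0.015,0.015,0.015,0.015,0.015,0.015,0.015,0.015,0.015,0.015,0.015,0.015,0.015,0.015,0.015], xyz=[[0,0,-0.01],[0,0,-0.03],[0,0,-0.04],[0,0,-0.04],[0.0264,0.0057,0],[0.0264,0.0057,0],[0.0264,0.0057,0],[0.0264,0.0057,0],[0.0264,0.0057,0],[0.0264,0.0057,0],[0.0264,0.0057,0],[0.0264,0.0057,0],[0.0264,0.0057,0],[0.0264,0.0057,0],[0.0264,0.0057,0],[0.0264,0.0057,0],[0.0264,0.0057,0],[0.0264,0.0057,0],[0,0,0],[0,0,0]], twist=[[0,0,0],[0,0,0],[0,0,0],[0,0,0],[0,0,0],[0,0,0],[0,0,0],[0,0,0],[0,0,0],[0,0,0],[0,0,0],[0,0,0],[0,0,0],[0,0,0],[0,0,0],[0,0,0],[0,0,0],[0,0,0],[0,0,0],[0,0,0]])

```text
clock: 51.55
position: [0.486, 0.0565, 0.2027]
tool_rot: [-3.141, -0.0, 1.688]
force: [-0.4, 0.3, -1.2]
grip_width: 0.0266
finger_force: 39.7
```

```bash
python3 - <<'E'
from h import *
s=st(); find("side",["canister","scoop","lid"]); 
go([.4869,.0569,.110],Td(np.radians(6.66)))
f=pic("side","sidel")
E
```

```text
{'clock': 51.55, 'position': [0.486, 0.057, 0.203], 'tool_rot': [-3.141, -0.0, 1.688], 'force': [-0.417, 0.342, -1.215], 'grip_width': 0.027, 'finger_force': 39.724, 'qpos': [-0.999, 0.604, 1.107, 2.013, -0.674, 0.95, 0.579]}
side canister [([0.484, 0.096, 0.06], 0.97)]
side scoop [([0.654, 0.128, 0.098], 0.97)]
side lid [([0.447, -0.303, 0.078], 0.91)]
shift [0.0013, 0.001, 0.0926] len 0.093
twist [-0.0001, -0.0005, -0.0011]
```

```bash
python3 - <<'E'
from h import *
find("side",["canister","scoop","lid","nut1"]); f=bot.grab_frame("wrist"); find("wrist",["canister","lid"])
E
```

```text
side canister [([0.485, 0.097, 0.054], 0.82)]
side scoop [([0.651, 0.122, 0.099], 0.62)]
side lid [([0.482, 0.076, 0.196], 0.96)]
side nut1 []
wrist canister [([0.488, 0.116, 0.087], 0.58)]
wrist lid [([0.486, 0.073, 0.197], 0.9)]
```

>>> apply_moves(claw=[0.015,0.015,0.015,0.015,0.015,0.015,0.015], xyz=[[0.0013,0.001,0.02],[0,0,0.03],[0,0,0.025],[0,0,0.01],[0,0,0.005],[0,0,0.003],[0,0,0]], twist=[[0,0,0],[0,0,0],[0,0,0],[0,0,0],[0,0,0],[0,0,0],[0,0,0]])

```text
clock: 52.8
position: [0.4873, 0.0579, 0.1098]
tool_rot: [3.141, -0.001, 1.687]
force: [-0.9, -0.2, -0.4]
grip_width: 0.0264
finger_force: 39.7
```

>>> apply_moves(claw=[0.015,0.015,0.015,0.015,0.015,0.015], xyz=[[0,0,0.002],[0,0,0.002],[0,0,0.0015],[0,0,0.0015],[0,0,0],[0,0,0]], twist=[[0,0,0],[0,0,0],[0,0,0],[0,0,0],[0,0,0],[0,0,0]])

```text
clock: 53.4
position: [0.4871, 0.058, 0.1031]
tool_rot: [3.141, -0.002, 1.687]
force: [-8.3, 3.0, 25.5]
grip_width: 0.0265
finger_force: 42.3
```

>>> apply_moves(claw=[0.015,0.015,0.04,0.07,0.085,0.085,0.085,0.085,0.085,0.085,0.085,0.085,0.085], xyz=[[0,0,-0.0012],[0,0,0],[0,0,0],[0,0,0],[0,0,0],[0,0,0],[0,0,-0.01],[0,0,-0.03],[0,0,-0.04],[0,0,-0.04],[0,0,-0.03],[0,0,0],[0,0,0]], twist=[[0,0,0],[0,0,0],[0,0,0],[0,0,0],[0,0,0],[0,0,0],[0,0,0],[0,0,0],[0,0,0],[0,0,0],[0,0,0],[0,0,0],[0,0,0]])

```text
clock: 54.7
position: [0.487, 0.058, 0.2541]
tool_rot: [3.141, -0.001, 1.688]
force: [1.6, 0.1, -0.2]
grip_width: 0.085
finger_force: 0.0
```

```bash
python3 - <<'E'
from h import *
s=st()
for c in("wrist","side","top"):
    f=pic(c,c+"z"); find(c,["lid","canister","scoop","nut1"])
    if c=="wrist":
        im=f["img"]; hsv=cv2.cvtColor(im,cv2.COLOR_RGB2HSV); u,v=w2px(f,[.487,.057,.098]); print("pred",u,v)
        m=cv2.inRange(hsv,(5,90,60),(22,255,255)); n,l,t,ce=cv2.connectedComponentsWithStats(m); k=l[int(v),int(u)]; print(t[k],t[k][:2]+t[k][2:4]/2)
        q=np.array([w2px(f,[.487+.062*np.cos(a),.057+.062*np.sin(a),.098]) for a in np.linspace(0,6.28,200)]); print(q.min(0),q.max(0))
E
```

```text
{'clock': 54.7, 'position': [0.487, 0.058, 0.254], 'tool_rot': [3.141, -0.001, 1.688], 'force': [1.643, 0.073, -0.201], 'grip_width': 0.085, 'finger_force': 0.0, 'qpos': [-1.065, 0.546, 1.193, 1.954, -0.592, 1.051, 0.51]}
wrist lid []
wrist canister [([0.483, 0.09, 0.039], 0.92)]
wrist scoop [([0.663, 0.115, 0.084], 0.89)]
wrist nut1 []
pred 320.3912122191925 187.873607682921
[  245   150   128   120 12121] [309. 210.]
[255.95808401 121.51955476] [384.79575682 247.06936644]
side lid [([0.476, 0.048, 0.099], 0.75)]
side canister [([0.652, 0.122, 0.102], 0.7)]
side scoop [([0.653, 0.124, 0.099], 0.65)]
side nut1 []
top lid [([0.45, -0.002, 0.103], 0.58)]
top canister []
top scoop [([0.667, 0.112, 0.097], 0.93)]
top nut1 []
```

```bash
python3 - <<'E'
from h import *
from scipy.optimize import least_squares
T=np.linspace(0,2*np.pi,240,endpoint=False)
def circ(x,y,z,r,ax=0,ay=0):
    n=R.from_rotvec([ax,ay,0]).as_matrix(); return np.array([np.array([x,y,z])+n@np.array([r*np.cos(a),r*np.sin(a),0]) for a in T])
fs={c:bot.grab_frame(c) for c in("wrist","top","side")}
for c,f in fs.items():
    im=f["img"]; hsv=cv2.cvtColor(im,cv2.COLOR_RGB2HSV)
    m=cv2.inRange(hsv,(4,90,50),(22,255,255)); u,v=w2px(f,[.478,.038,.100]).astype(int)
    m=cv2.morphologyEx(m,cv2.MORPH_OPEN,np.ones((3,3),np.uint8)); n,l,t,ce=cv2.connectedComponentsWithStats(m); k=l[v,u]
    w=((hsv[:,:,1]<45)&(hsv[:,:,2]>110)).astype(np.uint8)
    print(c,"uv",u,v,"lid comp",k,t[k].tolist(),ce[k].round(1), "pred box", [np.round(z,1).tolist() for z in (lambda q:(q.min(0),q.max(0)))(np.array([w2px(f,p) for p in circ(.478,.038,.098,.062)]))])
    n2,l2,t2,c2=cv2.connectedComponentsWithStats(w)
    for i in range(1,n2):
        if t2[i,4]>60 and abs(c2[i][0]-u)<90 and abs(c2[i][1]-v)<90: print("  white",t2[i].tolist(),c2[i].round(1))
    for nm,C in(("old",(.488,.056)),("new",(.478,.038))):
        q=np.array([w2px(f,p) for z in(.002,.09) for p in circ(*C,z,.06)]); print("  canister",nm,q.min(0).round(),q.max(0).round())
st()
E
```

```text
wrist uv 309 205 lid comp 19 [245, 150, 128, 120, 12195] [308.9 209.8] pred box [[245.6, 141.1], [372.6, 262.9]]
  white [229, 266, 171, 26, 1269] [309.4 278.4]
  canister old [261. 121.] [382. 243.]
  canister new [249. 135.] [369. 258.]
top uv 320 217 lid comp 0 [0, 0, 640, 400, 158082] [326.2 155.1] pred box [[298.5, 196.0], [342.0, 239.4]]
  white [392, 117, 17, 31, 231] [400.4 133. ]
  white [259, 137, 75, 41, 1281] [293.7 155.7]
  white [365, 139, 31, 31, 768] [377.9 155.4]
  white [366, 172, 38, 12, 406] [384.1 177.8]
  white [266, 205, 15, 18, 122] [273.  212.8]
  white [318, 223, 11, 23, 145] [322.3 232.3]
  canister old [293. 194.] [335. 236.]
  canister new [299. 197.] [341. 239.]
side uv 348 205 lid comp 23 [321, 163, 87, 56, 3724] [364.9 190.3] pred box [[324.1, 197.7], [373.4, 216.4]]
  white [346, 153, 58, 6, 207] [374.8 155. ]
  white [277, 156, 25, 24, 303] [290.6 165.8]
  white [251, 173, 33, 97, 1225] [267.2 229.1]
  white [344, 217, 27, 32, 709] [357.9 233.2]
  canister old [319. 203.] [368. 254.]
  canister new [325. 201.] [373. 252.]
{'clock': 55.6, 'position': [0.487, 0.058, 0.254], 'tool_rot': [-3.141, -0.0, 1.687], 'force': [0.598, 0.331, -1.01], 'grip_width': 0.085, 'finger_force': 0.0, 'qpos': [-1.064, 0.548, 1.192, 1.954, -0.592, 1.051, 0.51]}
```

```bash
python3 - <<'E'
from h import *
f=bot.grab_frame("wrist"); im=f["img"]
for v in range(96,164,4): print(v,im[v,309].tolist(),im[v,265].tolist(),im[v,350].tolist())
g=bot.grab_frame("side"); print([ (u,g["img"][235,u].tolist()) for u in range(312,382,4)])
for C in((.488,.056),(.478,.031)): print([w2px(f,[C[0],C[1]+.06,z]).round().tolist() for z in(0,.04,.09)],[w2px(g,[C[0]+s*.06,C[1]+.01,.04]).round().tolist() for s in(-1,1)])
find("wrist",["canister"])
E
```

```text
96 [53, 46, 39] [53, 49, 40] [64, 58, 44]
100 [51, 48, 42] [59, 52, 44] [86, 75, 57]
104 [54, 47, 41] [67, 59, 46] [58, 52, 42]
108 [61, 55, 46] [60, 51, 42] [53, 47, 40]
112 [58, 51, 42] [62, 55, 44] [50, 48, 41]
116 [61, 53, 43] [67, 59, 47] [46, 44, 38]
120 [59, 53, 41] [77, 70, 53] [38, 37, 33]
124 [58, 52, 43] [85, 74, 54] [42, 41, 37]
128 [60, 52, 42] [82, 71, 55] [46, 43, 38]
132 [66, 58, 48] [77, 68, 53] [59, 52, 41]
136 [64, 56, 45] [69, 60, 49] [94, 81, 59]
140 [68, 59, 48] [63, 55, 43] [47, 43, 36]
144 [177, 162, 138] [73, 64, 48] [48, 44, 37]
148 [186, 168, 143] [61, 55, 45] [55, 50, 43]
152 [217, 134, 74] [65, 57, 45] [61, 55, 47]
156 [229, 145, 76] [61, 54, 44] [38, 36, 31]
160 [230, 149, 81] [59, 53, 43] [65, 59, 51]
[(312, [29, 26, 27]), (316, [23, 22, 19]), (320, [20, 21, 15]), (324, [46, 41, 35]), (328, [159, 146, 130]), (332, [177, 161, 144]), (336, [185, 170, 151]), (340, [197, 179, 160]), (344, [219, 200, 178]), (348, [230, 218, 194]), (352, [239, 229, 208]), (356, [245, 236, 219]), (360, [248, 241, 224]), (364, [250, 243, 227]), (368, [249, 240, 223]), (372, [74, 68, 58]), (376, [32, 29, 24]), (380, [38, 35, 29])]
[[327.0, 121.0], [328.0, 123.0], [329.0, 125.0]] [[366.0, 234.0], [319.0, 229.0]]
[[317.0, 141.0], [316.0, 145.0], [315.0, 150.0]] [[371.0, 230.0], [325.0, 226.0]]
wrist canister [([0.484, 0.091, 0.038], 0.57)]
```

```bash
python3 -c "
from workcell import bot
print(bot.job_done())"
```

```text
the job is handed in; nothing more can be done
None
```

I handed in the finished job at about 56 s: all six hazelnuts are in the canister, the scoop is hanging on the rail and the lid is back on. The hand-in returned no verdict. I had no picture views left, so I checked the end state from detector readings and pixel measurements; these show the canister and lid shifted together by about 25 mm after seating, the lid still level and covering the rim.

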